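# Unload slope tubes from the dry block into the sloping rack

## Robot

A 7-joint arm with a two-finger parallel gripper is mounted at the origin on the work surface. World frame = base frame: x ahead of the robot, y to its left, z up, the work surface at z = 0. Lengths are in m, angles in rad, forces in N, time in s.
With the tool pointing down it reaches from about 0.4 to 0.875 m from the base axis. Payload 6.5 kg.
Tool frame: the origin (TCP) lies on the centre line of the jaws, within the pads' length; the fingertips stand 8 mm ahead of it and the grasp point (between the pads) lies 11 mm behind it (manip.tcp_to_tips is the distance from the TCP to the fingertips, in m); z points along the fingers, y is the line along which they close (so a half turn about z gives the same grasp; the last joint's range is limited). The gripper opens to 88 mm and grips with 3 to 60 N. Pads are 18 mm wide; open, the fingers measure 123 mm over their backs; the gripper's body (75 mm by 187 mm) begins 45 mm behind the grasp point.
Start: joints at [1.123, 0.536, -0.004, 1.538, 0.003, 1.067, -0.071], TCP at [0.242, -0.603, 0.247] pointing down, gripper open.
Joint ranges: [-2.7, 2.7], [-0.37, 2.16], [-1.27, 1.26], [0.24, 2.4], [-1.31, 4.45], [0.19, 1.91], [-2.76, 2.76]. Speed limits (rad/s): [2.39, 2.39, 3.14, 3.14, 3.14, 3.14, 3.14].

## Interface

Orientations are given as a rotation vector (axis times angle).
In Python, from cell import manip, optics gives the robot as it stands.
- The arm moves only by the tool step_arm, never from a script. Its argument "motion" is a list of rows, each an object with "linear": the shift along the tool's x, y, z in cm, a list of three; "dr": the turn, a rotation vector about the tool's x, y, z in degrees, a list of three; "hand": the closure, from 0 (fully open) to 1 (shut). In form: [{"linear": [tx, ty, tz], "dr": [wx, wy, wz], "hand": hand}, ...]. A call has exactly 8 rows; each row shifts and turns the commanded pose from where the row before left it, along the tool's axes as they then stand; what a row does not reach is not made up. A row lasts 1/8 s, in which the tool goes at most 62.5 mm and 10.7 degrees, less where a joint would pass 70% of its speed; a pose out of reach is approached as far as the arm can. A call is refused whole if a number of a shift passes 6.25 or a number of a turn 10.7, either way. A call with a gripper value outside its range is refused whole. The fingers move at their own pace and stop on an object; "grip_force" is the grip in N (left out, the last holds). Time passes only in rows, so rows that do not move let the fingers close, or fill a call up. It gives the time, the measured TCP pose, the force, the opening and the grip force at its end, in the units of the state.
- manip.sense(): the state, without advancing time (a new reading comes with each control period).
- optics.snapshot(name): name is "scene" or "top" or "wrist"; returns (picture, depth): 384x512x3 uint8, red, green, blue; 384x512 float32, m along the optical axis (not along the pixel's ray), 0 where there is no reading.
- optics.camera_params(name): a dict with "fx", "fy", "cx", "cy" (pixels), "xyz" and "attitude" of the camera in the world; the wrist camera has in their place "hand_eye" (4x4, takes a point from camera to tool coordinates, whose origin is the TCP and whose axes are the flange's). Camera axes: x right, y up, looking along -z (the intrinsics and any distortion apply to the point x, -y, -z); pixel columns grow to the right and rows downward; lengths in m; the calibration is good to about 2 mm. A picture is of the moment at which its call begins: read the wrist's pose just before it. camera_params takes no time and is no camera call.
- manip.sign_off(): hands the job in; it is judged then, once.
The state is a dict: "t": time; "q": joint angles; "joint_vel": joint speeds; "joint_efforts": joint torques, N m; "eef_pos": TCP position; "tcp_rot": TCP orientation; "wrist_force": force on the tool from outside, world axes, zero at the start; "wrist_torque": the same for the moment, N m; "width": finger opening in m; "grasp_force": force on a finger pad.
Only numpy, scipy, OpenCV 4.12 (cv2) and the standard library are available. Lean on these libraries where they do the work, as an engineer would, in place of code of your own. Each camera call takes 0.05 s, during which the arm holds its last target. There are 200 camera calls.

## Task

The slope cultures in the dry block are due out: swing the clear hood right back, draw each tube straight up out of its close-fitting well without leaning it, and lay it on its side in a trough of the sloping rack, one tube to a trough, cap at the high end and foot down by the end stop; they are glass, so lower them in, never let one drop. When the block is empty, swing the hood shut again without slamming it, and with the tubes all laid press the power button fully in to switch the unit off; leave the dishes, timer and burner where they are.

Things in the scene. Friction and masses are not known exactly. Their poses are not given: they have to be found in the camera images.
- unit: Dry-block unit fixed to the bench: white housing with blue base band, 185 mm (x) by 230 mm (y), 89 mm high; place and yaw vary. Origin on the bench below the block; x points away from the robot at yaw 0, z up. A control panel with a dark display and the power button runs along its -y side.
- block_top (a point): Middle of the top face (95 mm above the bench) of the unit's bare aluminium block, 118 by 104 mm. Six vertical wells, 17.2 mm wide and 50 mm deep, stand in two rows of three: in the unit's frame at x = -40, -6, 28 mm and y = -30, +30 mm, floors at z = 45 mm.
- hood (a joint): Clear plastic hood over the block, 155 mm deep, 120 mm wide, top 171 mm above the bench when shut, hinged along its far (+x) edge, axis parallel to the unit's y. Angle in rad: 0 = shut, grows as it swings up and back, stop at 1.6 (its mouth then stands upright behind the wells). The stiff hinge holds it at any angle (1.5 to 3 N at the handle). It may start ajar.
- hood_handle (a point): Centre of the hood's handle: a round blue bar 11 mm thick, 80 mm long between two posts, parallel to the unit's y, 35 mm out from the hood's front face. With the hood shut it lies 190 mm nearer the robot than the hinge axis and 40 mm above it (132 mm above the bench); it travels on a 194 mm arc about the hinge.
- hood_hinge (a point): Middle of the hood's hinge axis; in the unit's frame at x = 82, y = 0, z = 92 mm.
- power (a joint): Travel of the power button in m: 0 = out, 0.005 = fully in; sprung, about 5 N, comes back up by itself.
- power_top (a point): Centre of the top face of the round red power button, 22 mm across, in a grey collar on the unit's control panel; about 111 mm above the bench when out.
- rack: Bright metal sloping rack, 118 mm (x) by 205 mm (y), about 0.8 kg, loose on the bench; place and yaw vary. Four V troughs (90 degrees, 34 mm wide across the top, 64 mm long) run side by side along x at y = -75, -25, 25, 75 mm; they slope 25 degrees, high at the -x end (robot side at yaw 0), low at the +x end, where a stop plate runs across. Origin: centre of underside, z up.
- trough1 (a point): Where the tip of the foot of a tube lies when the tube is fully down in the trough at y = -75 mm of the rack, foot against the end stop: x = 50, z = 28 mm in the rack's frame (trough apex 11.3 mm below the tube's axis). The cap's centre is then at x = -38, z = 69 mm: the cap overhangs the trough's high end, room for a finger each side.
- trough2 (a point): The same for the trough at y = -25 mm.
- trough3 (a point): The same for the trough at y = 25 mm.
- trough4 (a point): The same for the trough at y = 75 mm.
- tube1: Slope-culture tube like the others: glass, 16 mm across with a round foot, green ribbed screw cap 20 mm across, from 86 to 108 mm above the foot, 108 mm overall, about 30 g. Origin at the centre of its foot (the tip of the round end), z along the tube to the cap. At the start it stands in one of the wells, its foot on the well's floor, or is absent (None).
- tube2: Another such tube (see tube1), or absent.
- tube3: Another such tube (see tube1), or absent.
- tube4: Another such tube (see tube1), or absent.
- tube5: Another such tube (see tube1), or absent.
- tube6: Another such tube (see tube1), or absent.
- dish_stack: Bystander: stack of three Petri dishes, 90 mm across, 46 mm high, origin under its centre.
- dish: Bystander: a single Petri dish, 90 mm across, 15 mm high.
- timer: Bystander: white lab timer lying flat, 58 by 64 by 16 mm.
- burner: Bystander: bench burner, foot 80 mm across, 134 mm high.
Things that resemble listed ones, but are neither listed nor needed, are in the scene too. What is shaped like the rack but orange is not meant.

How it is judged:
On the way, in this order (a step that is already met when the one before it is completed fails the run):
1. the hood is swung right back (beyond 1.4 rad) (value of joint hood above 1.4 rad), for 0.2 s.
2. every tube lies in a trough of the rack, cap at the high end, foot by the stop (x of tube1 in the frame of rack between 0.034 and 0.056 m and z of tube1 in the frame of rack between 0.022 and 0.0355 m and y of tube1 in the frame of rack between -0.09 and 0.09 m and z of rack in the frame of tube1 above 0.01 m and angle between tube1's own z axis and vertical between 1.03 and 1.24 rad and angle between the z axis of each of tube1, tube2, tube3, tube4, tube5, tube6 and the x axis of rack, either way round below 0.53 rad and x of tube2 in the frame of rack between 0.034 and 0.056 m and z of tube2 in the frame of rack between 0.022 and 0.0355 m and y of tube2 in the frame of rack between -0.09 and 0.09 m and z of rack in the frame of tube2 above 0.01 m and angle between tube2's own z axis and vertical between 1.03 and 1.24 rad and x of tube3 in the frame of rack between 0.034 and 0.056 m and z of tube3 in the frame of rack between 0.022 and 0.0355 m and y of tube3 in the frame of rack between -0.09 and 0.09 m and z of rack in the frame of tube3 above 0.01 m and angle between tube3's own z axis and vertical between 1.03 and 1.24 rad and x of tube4 in the frame of rack between 0.034 and 0.056 m and z of tube4 in the frame of rack between 0.022 and 0.0355 m and y of tube4 in the frame of rack between -0.09 and 0.09 m and z of rack in the frame of tube4 above 0.01 m and angle between tube4's own z axis and vertical between 1.03 and 1.24 rad and x of tube5 in the frame of rack between 0.034 and 0.056 m and z of tube5 in the frame of rack between 0.022 and 0.0355 m and y of tube5 in the frame of rack between -0.09 and 0.09 m and z of rack in the frame of tube5 above 0.01 m and angle between tube5's own z axis and vertical between 1.03 and 1.24 rad and x of tube6 in the frame of rack between 0.034 and 0.056 m and z of tube6 in the frame of rack between 0.022 and 0.0355 m and y of tube6 in the frame of rack between -0.09 and 0.09 m and z of rack in the frame of tube6 above 0.01 m and angle between tube6's own z axis and vertical between 1.03 and 1.24 rad), for 0.2 s.
3. the power button is pressed fully in (value of joint power above 0.0035 m), for 0.05 s.
At the end, for the whole second after the job is handed in: every tube lies at rest fully down in a trough of the rack, cap at the high end, its foot within about 15 mm of the end stop; the hood is shut to within 0.08 rad; the power button has been pressed after the tubes were all laid, and is out again (all of step 2 and linear speed of each of tube1, tube2, tube3, tube4, tube5, tube6 below 0.02 m/s and value of joint hood below 0.08 rad and value of joint power below 0.0015 m); the robot touches nothing.
It fails at once if a tube is let fall freely more than about 6 cm (over 1.1 m/s, touching nothing) ((linear speed of tube1 above 1.1 m/s and contact force between tube1 and anything else below 0.05 N) or (linear speed of tube2 above 1.1 m/s and contact force between tube2 and anything else below 0.05 N) or (linear speed of tube3 above 1.1 m/s and contact force between tube3 and anything else below 0.05 N) or (linear speed of tube4 above 1.1 m/s and contact force between tube4 and anything else below 0.05 N) or (linear speed of tube5 above 1.1 m/s and contact force between tube5 and anything else below 0.05 N) or (linear speed of tube6 above 1.1 m/s and contact force between tube6 and anything else below 0.05 N)).
It fails at once if a tube leans more than about 9 degrees while its foot is still 10 mm or more down in its well ((z of tube1 in the frame of unit below 0.085 m and x of tube1 in the frame of unit between -0.06 and 0.05 m and y of tube1 in the frame of unit between -0.05 and 0.05 m and angle between tube1's own z axis and vertical above 0.16 rad) or (z of tube2 in the frame of unit below 0.085 m and x of tube2 in the frame of unit between -0.06 and 0.05 m and y of tube2 in the frame of unit between -0.05 and 0.05 m and angle between tube2's own z axis and vertical above 0.16 rad) or (z of tube3 in the frame of unit below 0.085 m and x of tube3 in the frame of unit between -0.06 and 0.05 m and y of tube3 in the frame of unit between -0.05 and 0.05 m and angle between tube3's own z axis and vertical above 0.16 rad) or (z of tube4 in the frame of unit below 0.085 m and x of tube4 in the frame of unit between -0.06 and 0.05 m and y of tube4 in the frame of unit between -0.05 and 0.05 m and angle between tube4's own z axis and vertical above 0.16 rad) or (z of tube5 in the frame of unit below 0.085 m and x of tube5 in the frame of unit between -0.06 and 0.05 m and y of tube5 in the frame of unit between -0.05 and 0.05 m and angle between tube5's own z axis and vertical above 0.16 rad) or (z of tube6 in the frame of unit below 0.085 m and x of tube6 in the frame of unit between -0.06 and 0.05 m and y of tube6 in the frame of unit between -0.05 and 0.05 m and angle between tube6's own z axis and vertical above 0.16 rad)).
It fails at once if a tube is wrenched against the unit with more than 25 N (contact force between any of tube1, tube2, tube3, tube4, tube5, tube6 and unit above 25 N).
It fails at once if the hood is slammed (faster than 3 rad/s) (velocity of joint hood below -3 rad/s).
It fails at once if a bystander (dish stack, dish, timer, burner) is pushed more than 3 cm (distance of any of dish_stack, dish, timer, burner from where it was at the start of the episode above 0.03 m).
Of tube1, tube2, tube3, tube4, tube5, tube6 only 3 to 4 are there at a start; the rules pass over those that are not, and their reading is None.
At some moment in a run one of rack may be knocked a few centimetres aside while the robot is not near it.
It also fails if it takes over 210 s, if anything falls off the work surface, if the arm or the gripper's body presses on something with over 40 N, if the wrist force passes 120 N, or if a joint passes its speed limit or range.

## Working session

There is one attempt and no reset: what is moved stays moved. The work goes in short steps, Python scripts to look and compute and a tool call to move; the robot and the scene stay as the last step left them, time stands still between calls to the robot, and variables do not carry over. Pictures are saved under pics/ and viewed, at most 14 in all, crops included, and the job is handed in when it is done.

Besides the shell and the picture viewer there is one more tool, called by a JSON object that holds its "name" and its "arguments". step_arm: Moves the arm, as the interface text tells. Its arguments: {"type":"object","properties":{"motion":{"type":"array"},"grip_force":{"type":"number"}},"required":["motion"]}

```bash
ls; mkdir -p pics
python3 - <<'E'
from cell import manip, optics
import cv2, numpy as np
for n in ("scene","top"):
    p,d=optics.snapshot(n); np.savez(f"{n}0.npz",p=p,d=d)
    cv2.imwrite(f"pics/{n}0.png",cv2.resize(p[:,:,::-1],(800,600)))
    print(n,optics.camera_params(n))
print(optics.camera_params("wrist")); print(manip.sense())
E
```

```text
pics
scene {'fx': 421.2910654607985, 'fy': 421.2910654607985, 'cx': 251.82465887119437, 'cy': 192.9148033303791, 'xyz': array([ 1.53393318, -0.25367759,  1.12210743]), 'attitude': array([0.64239957, 0.57887589, 1.42616368])}
top {'fx': 363.49119104601806, 'fy': 363.49119104601806, 'cx': 256.2183111791173, 'cy': 191.6690400907259, 'xyz': array([ 0.42542108, -0.17118564,  1.14036162]), 'attitude': array([ 0.04866008, -0.04602588, -1.54160304])}
{'fx': 337.1118720506318, 'fy': 337.1118720506318, 'cx': 256.3322747796334, 'cy': 190.10093497245308, 'hand_eye': array([[-1.55275778e-03,  9.62307428e-01,  2.71959563e-01,
         6.89276882e-02],
       [ 9.99998409e-01,  1.25550141e-03,  1.26701551e-03,
         1.05864695e-03],
       [ 8.77812824e-04,  2.71961098e-01, -9.62307846e-01,
        -1.37062411e-01],
       [ 0.00000000e+00,  0.00000000e+00,  0.00000000e+00,
         1.00000000e+00]])}
{'t': 0.1, 'q': array([ 1.12277792,  0.53705009, -0.00444205,  1.53874259,  0.00261488,
        1.06731453, -0.07121139]), 'joint_vel': array([-0.00084316, -0.00136601, -0.00022212, -0.00250614,  0.00058908,
       -0.00209529, -0.00100673]), 'joint_efforts': array([ 2.24539290e-03, -5.72074163e+01,  9.93738323e-01, -2.52231503e+01,
       -5.61421900e-02,  1.34770735e-02,  4.61701018e-05]), 'eef_pos': array([ 0.24198583, -0.60270628,  0.24596516]), 'tcp_rot': array([-3.08306882e+00, -5.95955181e-01,  6.38073277e-04]), 'wrist_force': array([-0.26148565,  0.45458471, -0.00344852]), 'wrist_torque': array([-0.05012839,  0.03288462, -0.0273632 ]), 'grasp_force': 0.0, 'width': 0.08849659131702967}
```

View pics/top0.png

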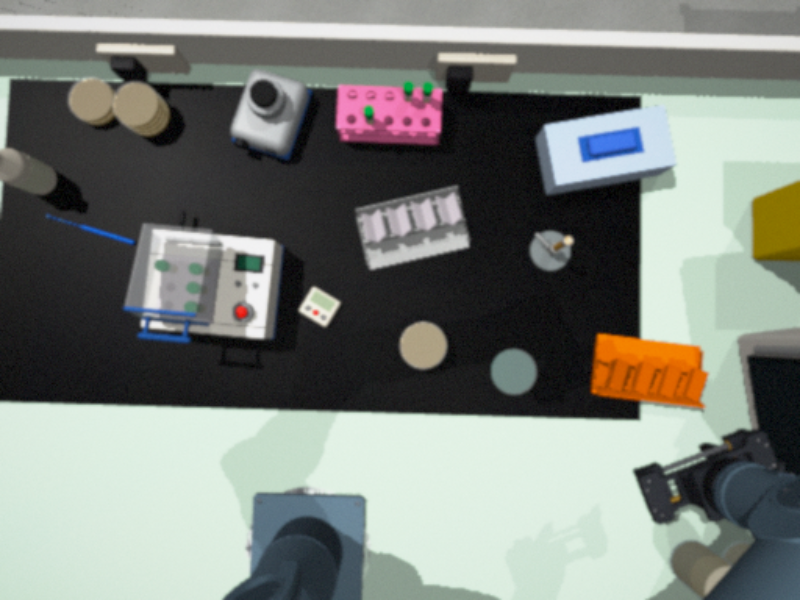

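View pics/scene0.png

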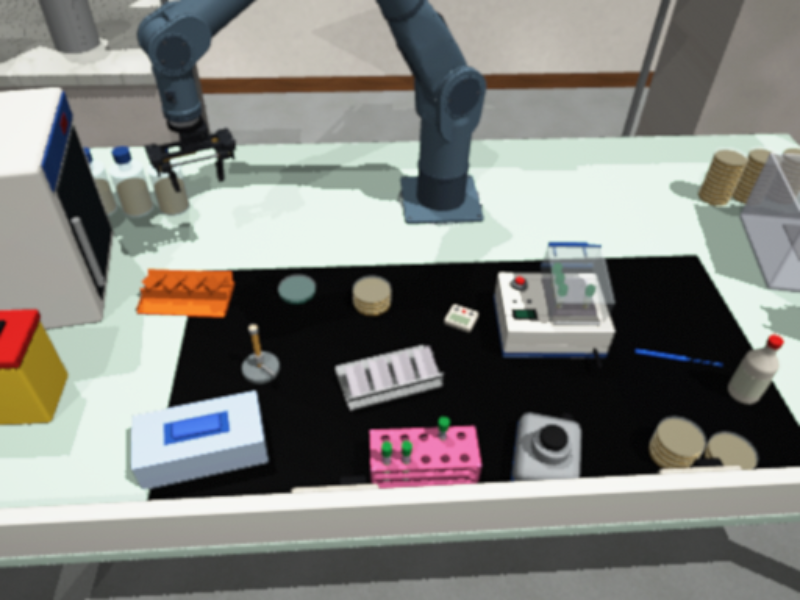

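The top view has world +x up and +y left. The unit is at about (210,280) and the metal rack at (413,228). There is also an orange lookalike at (650,370), which is not meant. Next I'll crop the unit and rack.

```bash
cat > h.py <<'E'
import numpy as np, cv2
from scipy.spatial.transform import Rotation as R
from cell import manip, optics
def camT(n, st=None):
    c=optics.camera_params(n); T=np.eye(4)
    if n=="wrist":
        st=st or manip.sense(); B=np.eye(4); B[:3,:3]=R.from_rotvec(st["tcp_rot"]).as_matrix(); B[:3,3]=st["eef_pos"]
        return c,B@c["hand_eye"]
    T[:3,:3]=R.from_rotvec(c["attitude"]).as_matrix(); T[:3,3]=c["xyz"]; return c,T
def ray(c,T,u,v):
    u,v=np.asarray(u,float),np.asarray(v,float)
    d=np.stack([(u-c["cx"])/c["fx"],-(v-c["cy"])/c["fy"],-np.ones_like(u)],-1)
    return T[:3,3], d@T[:3,:3].T
def at_z(c,T,u,v,z):
    o,d=ray(c,T,u,v); return o+d*((z-o[2])/d[...,2])[...,None]
def cloud(c,T,dep):
    v,u=np.mgrid[:dep.shape[0],:dep.shape[1]]; o,d=ray(c,T,u,v); return o+d*dep[...,None]
def proj(c,T,P):
    p=(np.asarray(P)-T[:3,3])@T[:3,:3]; return np.stack([c["cx"]+c["fx"]*p[...,0]/-p[...,2], c["cy"]-c["fy"]*p[...,1]/-p[...,2]],-1)
E
python3 - <<'E'
from h import *
z=np.load("top0.npz"); p=z["p"][:,:,::-1]
a=cv2.resize(p[135:225,75:190],None,fx=6.8,fy=6.6,interpolation=cv2.INTER_CUBIC); cv2.imwrite("pics/unit0.png",a); print(a.shape)
a=cv2.resize(p[110:180,220:310],None,fx=8,fy=8,interpolation=cv2.INTER_CUBIC); cv2.imwrite("pics/rack0.png",a)
c,T=camT("top"); W=cloud(c,T,z["d"])
np.set_printoptions(precision=3,suppress=True)
print("button",W[200,154], "bench",W[220,230])
# unit panel height points, rack top height points
m=(z["d"]>0)
for nm,(r0,r1,c0,c1),zz in (("unit",(135,225,75,190),(0.05,0.2)),("rack",(110,180,220,310),(0.02,0.2))):
    s=W[r0:r1,c0:c1].reshape(-1,3); s=s[(s[:,2]>zz[0])&(s[:,2]<zz[1])]
    print(nm,len(s),s.min(0),s.max(0),np.histogram(s[:,2],bins=12)); print(cv2.minAreaRect(s[:,:2].astype(np.float32)))
E
```

```text
(594, 782, 3)
button [0.456 0.12  0.113] bench [ 0.403 -0.089 -0.002]
unit 5804 [0.403 0.069 0.05 ] [0.603 0.308 0.2  ] (array([  62,   58,  278, 1993,  135,   64,  135,  116,  123,  594, 1151,
       1095]), array([0.05 , 0.063, 0.075, 0.088, 0.1  , 0.113, 0.125, 0.137, 0.15 ,
       0.162, 0.175, 0.187, 0.2  ]))
((0.5020298957824707, 0.18908074498176575), (0.22864685952663422, 0.20176084339618683), 86.45497131347656)
rack 1288 [ 0.603 -0.289  0.02 ] [ 0.719 -0.077  0.064] (array([ 57,  80, 105, 161, 186, 186, 153, 127,  93,  77,  47,  16]), array([0.02 , 0.024, 0.027, 0.031, 0.035, 0.038, 0.042, 0.045, 0.049,
       0.053, 0.056, 0.06 , 0.064]))
((0.6581053733825684, -0.1832449734210968), (0.07524337619543076, 0.20328930020332336), 14.83480167388916)
```

View pics/unit0.png

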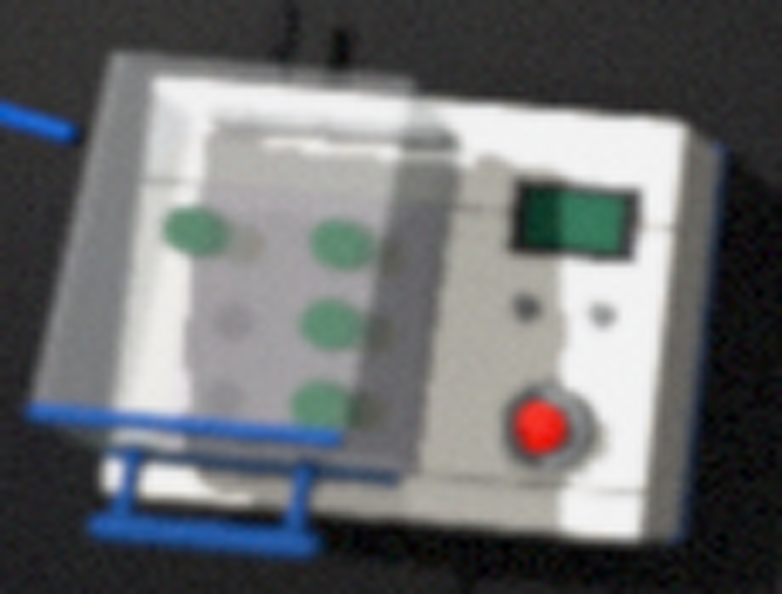

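View pics/rack0.png

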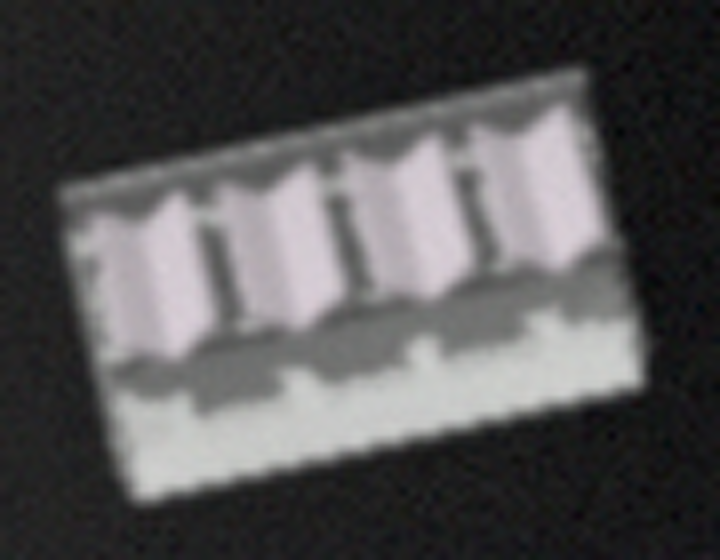

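Run:
```python
from h import *
np.set_printoptions(precision=4,suppress=True)
z=np.load("top0.npz"); c,T=camT("top"); W=cloud(c,T,z["d"])
U=lambda x,y:(75+(x+.5)/6.8-.5,135+(y+.5)/6.6-.5)
P=[U(685,120),U(640,543),U(100,497),U(155,80)]
C=at_z(c,T,*np.array(P).T,0.089); print("corners FR NR NL FL",C)
for a,b in((0,1),(3,2)): d=C[a]-C[b]; print("x edge",np.linalg.norm(d),np.degrees(np.arctan2(d[1],d[0])))
for a,b in((3,0),(2,1)): d=C[a]-C[b]; print("y edge",np.linalg.norm(d),np.degrees(np.arctan2(-d[0],d[1])))
for n,(x,y) in dict(hL=(95,525),hM=(205,533),hR=(315,545),lipL=(40,412),lipR=(335,436),button=(540,428),topFL=(115,60),topFR=(405,85)).items():
    u,v=U(x,y); print(n,W[int(round(v))-1:int(round(v))+2,int(round(u))].round(3).tolist())
for n,(x,y) in dict(cap1=(197,231),cap2=(343,245),cap3=(331,325),cap4=(322,405)).items():
    u,v=U(x,y); print(n,W[int(round(v)),int(round(u))], at_z(c,T,u,v,0.153))
Q=lambda x,y:(220+(x+.5)/8-.5,110+(y+.5)/8-.5)
for n,(x,y) in dict(FL=(60,188),FR=(585,70),NR=(645,385),NL=(135,500)).items():
    u,v=Q(x,y); print("rack",n,W[int(round(v)),int(round(u))], at_z(c,T,u,v,0.0),at_z(c,T,u,v,0.04))
# blue points scene cam
z2=np.load("scene0.npz"); c2,T2=camT("scene"); W2=cloud(c2,T2,z2["d"]); hs=cv2.cvtColor(z2["p"],cv2.COLOR_RGB2HSV)
m=(hs[...,0]>100)&(hs[...,0]<125)&(hs[...,1]>150); m[:, :340]=0; m[:150]=0;m[170:]=0
s=W2[m&(z2["d"]>0)]; s=s[(s[:,2]>.13)]; print(s[np.argsort(s[:,1])][::6])
```

```text
corners FR NR NL FL [[0.596  0.0707 0.089 ]
 [0.4091 0.0819 0.089 ]
 [0.4226 0.3122 0.089 ]
 [0.6073 0.299  0.089 ]]
x edge 0.1872601964388993 -3.4382186467194003
x edge 0.1852378429678084 -4.089831036731701
y edge 0.2286213167386091 -2.840957473683722
y edge 0.23071578327523115 -3.3515947796575984
hL [[0.415, 0.274, 0.174], [0.412, 0.272, 0.177], [0.409, 0.272, 0.177]]
hM [[0.413, 0.231, 0.175], [0.41, 0.23, 0.176], [0.408, 0.23, 0.174]]
hR [[0.409, 0.188, 0.175], [0.406, 0.188, 0.174], [0.404, 0.188, 0.174]]
lipL [[0.458, 0.286, 0.202], [0.455, 0.285, 0.204], [0.453, 0.287, 0.2]]
lipR [[0.451, 0.172, 0.203], [0.448, 0.172, 0.203], [0.446, 0.172, 0.2]]
button [[0.462, 0.121, 0.11], [0.459, 0.119, 0.114], [0.456, 0.12, 0.113]]
topFL [[0.634, 0.359, 0.001], [0.63, 0.358, 0.003], [0.597, 0.279, 0.172]]
topFR [[0.629, 0.224, -0.002], [0.595, 0.163, 0.173], [0.593, 0.164, 0.17]]
cap1 [0.5292 0.2353 0.1845] [0.5337 0.2501 0.153 ]
cap2 [0.5254 0.1795 0.1845] [0.5296 0.1911 0.153 ]
cap3 [0.4929 0.1803 0.1924] [0.4963 0.1942 0.153 ]
cap4 [0.4612 0.1792 0.1981] [0.4631 0.1962 0.153 ]
rack FL [ 0.677  -0.0707  0.0058] [ 0.6781 -0.0704  0.    ] [ 0.6693 -0.0739  0.04  ]
rack FR [ 0.7322 -0.2784  0.0015] [ 0.7315 -0.2775  0.    ] [ 0.7208 -0.2738  0.04  ]
rack NR [ 0.6042 -0.3029  0.0051] [ 0.606  -0.3041  0.    ] [ 0.5997 -0.2994  0.04  ]
rack NL [ 0.5547 -0.1028  0.0004] [ 0.5546 -0.1041  0.    ] [ 0.5501 -0.1065  0.04  ]
[[0.4511 0.1752 0.2026]
 [0.45   0.1966 0.2008]
 [0.456  0.2151 0.2051]
 [0.4517 0.2381 0.2006]]
```

{"name": "step_arm", "arguments": {"motion": [{"linear":[0,0,-2],"dr":[0,0,-9.2],"hand":0},{"linear":[0,0,-2],"dr":[0,0,-9.2],"hand":0},{"linear":[0,0,-2],"dr":[0,0,-9.2],"hand":0},{"linear":[0,0,-2],"dr":[0,0,-9.2],"hand":0},{"linear":[0,0,-2],"dr":[0,0,-9.2],"hand":0},{"linear":[0,0,-1],"dr":[0,0,-9.2],"hand":0},{"linear":[0,0,0],"dr":[0,0,-9.2],"hand":0},{"linear":[0,0,0],"dr":[0,0,0],"hand":0}]}}

```text
t: 1.1
eef_pos: [0.2419, -0.603, 0.3563]
tcp_rot: [-2.293, -2.146, -0.001]
wrist_force: [0.1, -0.7, -0.7]
width: 0.0882
grasp_force: 0.0
```

```bash
cat >> h.py <<'E'
import json,os
def log():
    s=manip.sense(); open("log.txt","a").write(json.dumps([s["q"].tolist(),s["eef_pos"].tolist(),s["tcp_rot"].tolist()])+"\n")
    np.set_printoptions(precision=4,suppress=True)
    Rm=R.from_rotvec(s["tcp_rot"]).as_matrix()
    print("t",round(s["t"],2),"q",s["q"],"p",s["eef_pos"],"w",round(s["width"],4),"g",round(s["grasp_force"],1),"F",s["wrist_force"]); print("x,y,z axes",Rm[:,0],Rm[:,1],Rm[:,2]); return s,Rm
E
python3 - <<'E'
from h import *
log()
E
```

```text
t 1.1 q [ 1.2799  0.4651 -0.2372  1.393   0.1094  1.2973  0.9708] p [ 0.2419 -0.603   0.3563] w 0.0882 g 0.0 F [ 0.1039 -0.7036 -0.6764]
x,y,z axes [0.0664 0.9978 0.0008] [ 0.9978 -0.0664 -0.0003] [-0.0002  0.0009 -1.    ]
```

{"name": "step_arm", "arguments": {"motion": [{"linear":[4.6,2.9,0],"dr":[0,0,0],"hand":0},{"linear":[4.6,2.9,0],"dr":[0,0,0],"hand":0},{"linear":[4.6,2.9,0],"dr":[0,0,0],"hand":0},{"linear":[4.6,2.9,0],"dr":[0,0,0],"hand":0},{"linear":[4.6,2.9,0],"dr":[0,0,0],"hand":0},{"linear":[4.6,2.9,0],"dr":[0,0,0],"hand":0},{"linear":[4.6,2.9,0],"dr":[0,0,0],"hand":0},{"linear":[4.6,2.9,0],"dr":[0,0,0],"hand":0}]}}

```text
t: 2.1
eef_pos: [0.4982, -0.2495, 0.3564]
tcp_rot: [-2.297, -2.143, 0.0]
wrist_force: [1.1, -0.3, -0.4]
width: 0.0883
grasp_force: 0.0
```

{"name": "step_arm", "arguments": {"motion": [{"linear":[4,-0.5,0],"dr":[0,0,0],"hand":0},{"linear":[4,-0.5,0],"dr":[0,0,0],"hand":0},{"linear":[4,-0.5,0],"dr":[0,0,0],"hand":0},{"linear":[4,-0.5,0],"dr":[0,0,0],"hand":0},{"linear":[4,-1,0],"dr":[0,0,0],"hand":0},{"linear":[4,-1,0],"dr":[0,0,0],"hand":0},{"linear":[4,-1,0],"dr":[0,0,0],"hand":0},{"linear":[4,-1,0],"dr":[0,0,0],"hand":0}]}}

```text
t: 3.1
eef_pos: [0.4579, 0.0733, 0.3565]
tcp_rot: [-2.297, -2.143, 0.001]
wrist_force: [1.3, -0.7, 0.6]
width: 0.0882
grasp_force: 0.0
```

Run:
```python
from h import *
s,Rm=log(); print("to handle, tool axes cm", 100*Rm.T@(np.array([.411,.231,.159])-s["eef_pos"]))
p,d=optics.snapshot("wrist"); np.savez("w1.npz",p=p,d=d); cv2.imwrite("pics/w1.png",p[:,:,::-1])
```

```text
t 3.1 q [ 0.3415  0.1519 -0.6585  1.8399  0.1001  1.1834 -0.4186] p [0.4579 0.0733 0.3565] w 0.0882 g 0.0 F [ 1.3056 -0.6747  0.6028]
x,y,z axes [ 0.0691  0.9976 -0.0001] [ 0.9976 -0.0691 -0.0004] [-0.0004 -0.0001 -1.    ]
to handle, tool axes cm [15.4073 -5.7594 19.7484]
```

View pics/w1.png

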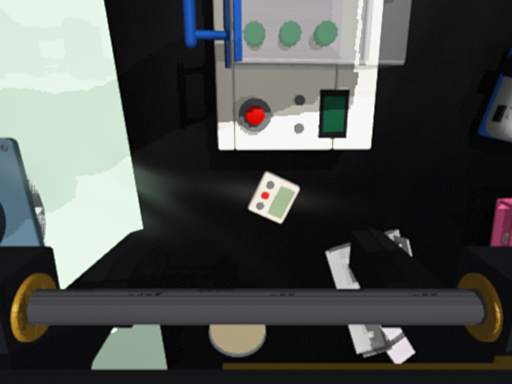

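{"name": "step_arm", "arguments": {"motion": [{"linear":[3.1,-1.2,0],"dr":[0,0,0],"hand":0.73},{"linear":[3.1,-1.2,0],"dr":[0,0,0],"hand":0.73},{"linear":[3.1,-1.2,0],"dr":[0,0,0],"hand":0.73},{"linear":[3.1,-1.2,0],"dr":[0,0,0],"hand":0.73},{"linear":[3.0,-1.1,0],"dr":[0,0,0],"hand":0.73},{"linear":[0,0,3],"dr":[0,0,0],"hand":0.73},{"linear":[0,0,3],"dr":[0,0,0],"hand":0.73},{"linear":[0,0,2],"dr":[0,0,0],"hand":0.73}]}}

```text
t: 4.15
eef_pos: [0.409, 0.2291, 0.2751]
tcp_rot: [-2.296, -2.144, 0.003]
wrist_force: [0.0, -0.0, 0.0]
width: 0.0235
grasp_force: 0.0
```

Run:
```python
from h import *
s,Rm=log()
p,d=optics.snapshot("wrist"); np.savez("w2.npz",p=p,d=d); cv2.imwrite("pics/w2.png",p[:,:,::-1])
c,T=camT("wrist",s); W=cloud(c,T,d); hs=cv2.cvtColor(p,cv2.COLOR_RGB2HSV)
m=(hs[...,0]>100)&(hs[...,0]<125)&(hs[...,1]>130)&(d>0)&(W[...,2]>.14)
P=W[m]; P=P[P[:,0]<.435]
for y0 in np.arange(.16,.31,.015):
    k=P[abs(P[:,1]-y0)<.0075]
    if len(k)>5: print(round(y0,3),len(k),np.median(k,0),k.min(0),k.max(0))
```

```text
t 4.15 q [ 0.0496  0.2768 -0.7645  1.934   0.2235  1.0186 -0.8832] p [0.409  0.2291 0.2751] w 0.0235 g 0.0 F [ 0.0066 -0.0068  0.0494]
x,y,z axes [ 0.0685  0.9976 -0.001 ] [ 0.9976 -0.0685 -0.0017] [-0.0018 -0.0009 -1.    ]
0.19 257 [0.4102 0.195  0.1709] [0.4014 0.1868 0.1651] [0.4347 0.1975 0.1745]
0.205 413 [0.4106 0.2008 0.1712] [0.4019 0.1975 0.1625] [0.4349 0.2124 0.1749]
0.22 266 [0.4085 0.22   0.1726] [0.403  0.2125 0.169 ] [0.4272 0.2274 0.3184]
0.235 293 [0.4097 0.2354 0.1726] [0.3861 0.2275 0.1695] [0.435  0.2424 0.3152]
0.25 306 [0.4104 0.2502 0.1726] [0.3912 0.2425 0.1671] [0.4295 0.2575 0.3536]
0.265 551 [0.4152 0.2652 0.1711] [0.4057 0.2575 0.1637] [0.4349 0.2725 0.1751]
0.28 76 [0.4119 0.2743 0.1715] [0.4068 0.2725 0.1678] [0.4168 0.2764 0.1746]
```

View pics/w2.png

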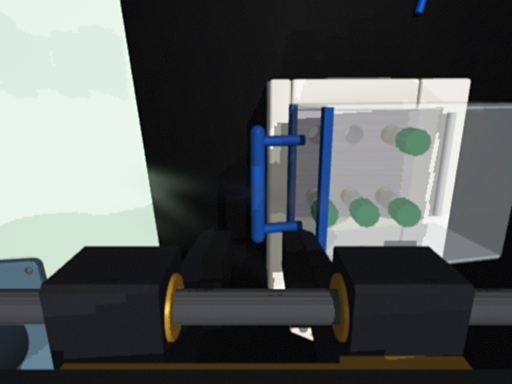

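{"name": "step_arm", "arguments": {"motion": [{"linear":[0.2,-0.1,3],"dr":[0,0,0],"hand":0.73},{"linear":[0,0,3],"dr":[0,0,0],"hand":0.73},{"linear":[0,0,2.5],"dr":[0,0,0],"hand":0.73},{"linear":[0,0,2],"dr":[0,0,0],"hand":0.73},{"linear":[0,0,1],"dr":[0,0,0],"hand":0.73},{"linear":[0,0,0],"dr":[0,0,0],"hand":1},{"linear":[0,0,0],"dr":[0,0,0],"hand":1},{"linear":[0,0,0],"dr":[0,0,0],"hand":1}], "grip_force": 20}}

```text
t: 5.2
eef_pos: [0.4099, 0.2318, 0.1624]
tcp_rot: [2.293, 2.146, 0.003]
wrist_force: [2.7, -0.8, -2.3]
width: 0.0102
grasp_force: 20.0
```

Run:
```python
from h import *
s,Rm=log()
yaw=-.062; o=np.array([.504,.223]); xa=np.array([np.cos(yaw),np.sin(yaw),0])
hin=np.array([*(o+.082*xa[:2]),.092]); g=s["eef_pos"]-.011*Rm[:,2]
v=g-hin; ang=np.arctan2(v[2],-v@xa); print("grasp rel radius",np.hypot(v[2],v@xa),"theta",ang-.2075)
# arc increments to theta 1.52 in 0.11 steps
th=np.linspace(ang-.2075,1.56,17); r=.194
pts=[-r*np.cos(t+.2075)*xa+np.array([0,0,r*np.sin(t+.2075)]) for t in th]
for a,b,t in zip(pts[:-1],pts[1:],th[1:]): print(round(t,3),(100*Rm.T@(b-a)).round(2))
```

```text
t 5.2 q [-0.0508  0.446  -0.6825  2.0414  0.3972  0.7832 -1.038 ] p [0.4099 0.2318 0.1624] w 0.0102 g 20.0 F [ 2.6904 -0.8199 -2.3454]
x,y,z axes [0.066  0.9978 0.0008] [ 0.9978 -0.066   0.0022] [ 0.0022  0.0007 -1.    ]
grasp rel radius 0.1943273766756715 theta 0.22488479944257075
0.308 [ 0.    0.74 -1.44]
0.392 [ 0.    0.86 -1.37]
0.475 [ 0.01  0.97 -1.3 ]
0.559 [ 0.01  1.08 -1.21]
0.642 [ 0.01  1.17 -1.12]
0.726 [ 0.01  1.26 -1.01]
0.809 [ 0.01  1.34 -0.91]
0.892 [ 0.01  1.41 -0.79]
0.976 [ 0.01  1.47 -0.67]
1.059 [ 0.01  1.52 -0.55]
1.143 [ 0.01  1.56 -0.42]
1.226 [ 0.01  1.59 -0.28]
1.31 [ 0.01  1.61 -0.15]
1.393 [ 0.01  1.62 -0.02]
1.477 [0.01 1.61 0.12]
1.56 [0.01 1.6  0.25]
```

{"name": "step_arm", "arguments": {"motion": [{"linear":[0,0.74,-1.44],"dr":[0,0,0],"hand":1},{"linear":[0,0.86,-1.37],"dr":[0,0,0],"hand":1},{"linear":[0,0.97,-1.3],"dr":[0,0,0],"hand":1},{"linear":[0,1.08,-1.21],"dr":[0,0,0],"hand":1},{"linear":[0,1.17,-1.12],"dr":[0,0,0],"hand":1},{"linear":[0,1.26,-1.01],"dr":[0,0,0],"hand":1},{"linear":[0,1.34,-0.91],"dr":[0,0,0],"hand":1},{"linear":[0,1.41,-0.79],"dr":[0,0,0],"hand":1}]}}

```text
t: 6.2
eef_pos: [0.4943, 0.2265, 0.2556]
tcp_rot: [-2.289, -2.149, 0.008]
wrist_force: [-13.6, -3.9, 19.7]
width: 0.01
grasp_force: 20.0
```

{"name": "step_arm", "arguments": {"motion": [{"linear":[0,1.47,-0.67],"dr":[0,0,0],"hand":1},{"linear":[0,1.52,-0.55],"dr":[0,0,0],"hand":1},{"linear":[0,1.56,-0.42],"dr":[0,0,0],"hand":1},{"linear":[0,1.59,-0.28],"dr":[0,0,0],"hand":1},{"linear":[0,1.61,-0.15],"dr":[0,0,0],"hand":1},{"linear":[0,1.62,-0.02],"dr":[0,0,0],"hand":1},{"linear":[0,1.61,0.12],"dr":[0,0,0],"hand":1},{"linear":[0,1.3,0.2],"dr":[0,0,0],"hand":1}]}}

```text
t: 7.2
eef_pos: [0.6213, 0.2183, 0.2734]
tcp_rot: [2.292, 2.147, 0.005]
wrist_force: [-0.8, 0.4, 5.4]
width: 0.0099
grasp_force: 19.5
```

Run:
```python
from h import *
s,Rm=log()
yaw=-.062; o=np.array([.504,.223]); xa=np.array([np.cos(yaw),np.sin(yaw),0])
hin=np.array([*(o+.082*xa[:2]),.092]); g=s["eef_pos"]-.011*Rm[:,2]
v=g-hin; ang=np.arctan2(v[2],-v@xa); print("radius",np.hypot(v[2],v@xa),"theta",ang-.2075)
```

```text
t 7.2 q [ 0.0133  0.6087 -0.6458  1.4598  0.3793  1.1958 -0.7497] p [0.6213 0.2183 0.2734] w 0.0099 g 19.5 F [-0.7739  0.3784  5.39  ]
x,y,z axes [0.0655 0.9978 0.0017] [ 0.9978 -0.0655  0.0032] [ 0.0033  0.0015 -1.    ]
radius 0.19558997150707022 theta 1.5450142824004713
```

{"name": "step_arm", "arguments": {"motion": [{"linear":[0,0,0],"dr":[0,0,0],"hand":0.6},{"linear":[0,0,0],"dr":[0,0,0],"hand":0.6},{"linear":[0,0,-2],"dr":[0,0,0],"hand":0.6},{"linear":[0,0,-4],"dr":[0,0,0],"hand":0.6},{"linear":[0,-3,0],"dr":[0,0,0],"hand":0.6},{"linear":[0,-4,0],"dr":[0,0,0],"hand":0.6},{"linear":[0,-4,0],"dr":[0,0,0],"hand":0.6},{"linear":[0,-1,0],"dr":[0,0,0],"hand":0.6}]}}

```text
t: 8.2
eef_pos: [0.4976, 0.2267, 0.3326]
tcp_rot: [2.288, 2.15, 0.001]
wrist_force: [0.9, -0.2, 0.6]
width: 0.0355
grasp_force: 0.0
```

Run:
```python
from h import *
s,Rm=log()
p,d=optics.snapshot("wrist"); np.savez("w3.npz",p=p,d=d); cv2.imwrite("pics/w3.png",cv2.resize(p[:,:,::-1],(800,600)))
c,T=camT("wrist",s); W=cloud(c,T,d); hs=cv2.cvtColor(p,cv2.COLOR_RGB2HSV)
m=((hs[...,0]>60)&(hs[...,0]<100)&(hs[...,1]>80)&(d>0)&(W[...,2]>.143)&(W[...,2]<.165)).astype(np.uint8)
n,l,st,ce=cv2.connectedComponentsWithStats(m)
for i in range(1,n):
    if st[i,4]>60:
        P=W[l==i]; print(ce[i],st[i,4],np.median(P,0),"mid",(P[:,:2].min(0)+P[:,:2].max(0))/2,P.max(0)-P.min(0), "ray z.153", at_z(c,T,ce[i][0],ce[i][1],.153))
```

```text
t 8.2 q [ 0.0609  0.3618 -0.7321  1.6814  0.2584  1.1964 -0.7964] p [0.4976 0.2267 0.3326] w 0.0355 g 0.0 F [ 0.8985 -0.1679  0.6202]
x,y,z axes [ 0.0622  0.9981 -0.0004] [ 0.9981 -0.0622  0.0016] [ 0.0016 -0.0005 -1.    ]
[294.1089 137.702 ] 349 [0.5346 0.2545 0.1519] mid [0.5349 0.2543] [0.0201 0.0193 0.0109] ray z.153 [0.5345 0.2545 0.153 ]
[258.3849 198.1672] 317 [0.4975 0.1972 0.1519] mid [0.497  0.1968] [0.02   0.0193 0.0106] ray z.153 [0.4975 0.1976 0.153 ]
[292.4681 198.0091] 329 [0.5312 0.1954 0.1518] mid [0.5312 0.1941] [0.0193 0.0194 0.0107] ray z.153 [0.5309 0.1956 0.153 ]
[224.1096 198.6578] 301 [0.4636 0.1989 0.1519] mid [0.4635 0.1982] [0.02   0.0188 0.0081] ray z.153 [0.4638 0.1993 0.153 ]
```

View pics/w3.png

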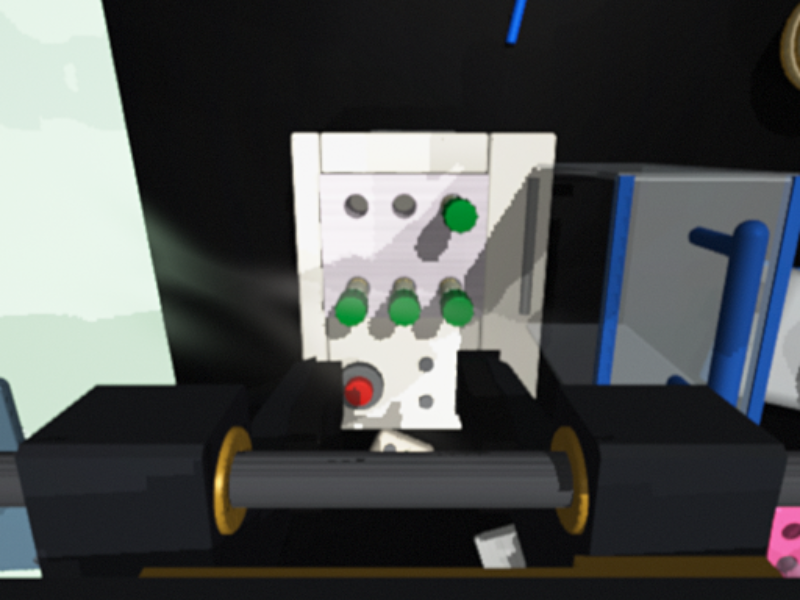

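```bash
cat > kin.py <<'E'
from h import *
from scipy.optimize import least_squares
import itertools
LO=np.array([-2.7,-.37,-1.27,.24,-1.31,.19,-2.76]);HI=np.array([2.7,2.16,1.26,2.4,4.45,1.91,2.76])
def fk(q,p,s):
    ax="zyzyzyz"; M=R.from_euler("z",p[0]); t=np.array([0,0,p[1]]); off=[None,(p[11],0,0),(0,0,p[2]),(p[3],0,0),(p[4],0,p[5]),(p[6],p[7],0),(p[8],p[9],p[10])]
    for i in range(7):
        M=M*R.from_euler(ax[i],s[i]*q[i])
        if i>0: t=t+M.apply(off[i])
    return t,M*R.from_euler("z",p[12])
def load(): return [tuple(map(np.array,json.loads(l))) for l in open("log.txt")]
def fit():
    D=load(); best=None
    for sg in itertools.product([1,-1],repeat=4):
        s=[sg[0],1,sg[1],1,sg[2],1,sg[3]]
        def res(p):
            o=[]
            for q,x,r in D:
                t,M=fk(q,p,s); o+=list((t-x)*5)+list((M.inv()*R.from_rotvec(r)).as_rotvec())
            return np.array(o+list(.001*p))
        for y0,y6 in itertools.product((0,1.57,3.14,-1.57),repeat=2):
            f=least_squares(res,[y0,.35,.4,0,0,.4,0,0,0,0,.3,0,y6],max_nfev=15)
            if best is None or f.cost<best[0]: best=(f.cost,f.x,s)
    f=least_squares(lambda p:res_(p,best[2],D),best[1]); return f.cost,f.x,best[2]
def res_(p,s,D):
    o=[]
    for q,x,r in D:
        t,M=fk(q,p,s); o+=list((t-x)*5)+list((M.inv()*R.from_rotvec(r)).as_rotvec())
    return np.array(o+list(.0005*p))
if __name__=="__main__":
    c,p,s=fit(); print(c,p,s); np.savez("kin.npz",p=p,s=s)
    for q,x,r in load():
        t,M=fk(q,p,s); print((t-x)*1000,np.degrees((M.inv()*R.from_rotvec(r)).magnitude()))
E
time python3 kin.py
```

```text
9.862999246869216e-05 [-0.01653199  0.5123898   0.50573301  0.00375232  0.00567064  0.45688681
  0.02143191 -0.02409039  0.00624076 -0.00453507  0.47293127  0.00939662
  1.55426431] [-1, 1, -1, 1, -1, 1, -1]
[ 0.05715912 -0.15514173 -1.83567947] 0.0008390516183483706
[-0.4573144   0.21679883  0.01022011] 0.0003998140574996218
[-0.19032709 -0.01924949 -0.01822263] 0.001893451924108271
[ 0.23324138 -0.1638679  -0.44974364] 0.002205103574610427
[-0.55079387 -0.18765612  1.16260392] 0.0033995290690979688
[0.90250306 0.31494827 1.13081659] 0.0015713739876245894
real	0m26.523s
user	0m26.993s
sys	0m0.060s
```

```bash
cat > ik.py <<'E'
from kin import *
K=np.load("kin.npz"); P,S=K["p"],K["s"]
def ik(pos,Rm,q0=None,n=12,seed=0):
    rng=np.random.default_rng(seed); out=[]; m=.03
    Rt=R.from_matrix(Rm)
    def f(q): t,M=fk(q,P,S); return np.r_[(t-pos)*5,(M.inv()*Rt).as_rotvec()]
    for i in range(n):
        q=(q0 if (q0 is not None and i==0) else rng.uniform(LO+m,HI-m))
        r=least_squares(f,np.clip(q,LO+m+1e-3,HI-m-1e-3),bounds=(LO+m,HI-m),max_nfev=60)
        if r.cost<1e-6: out.append(r.x)
    return out
def rackpose(o,yaw,y,tilt,flip=1,cap=(-.038,.069)):
    """tool frame with tool z tilted outward by tilt from down; grasp point at cap centre"""
    Rz=R.from_euler("z",yaw).as_matrix(); z=Rz@np.array([np.sin(tilt),0,-np.cos(tilt)]); yv=Rz@np.array([0,flip,0.]); x=np.cross(yv,z)
    g=np.array([*o,0])+Rz@np.array([cap[0],y,cap[1]]); return g+.011*z,np.stack([x,yv,z],1)
E
python3 - <<'E'
from ik import *
np.set_printoptions(precision=2,suppress=True)
for y in (-.075,.075):
  for fl in (1,-1):
    for tilt in (0,20,35,50,65):
        pos,Rm=rackpose((.642,-.189),.25,y,np.radians(tilt),fl)
        o=ik(pos,Rm,n=14); print(y,fl,tilt,pos,len(o),[list(q.round(2)) for q in o[:3]])
E
```

```text
-0.075 1 0 [ 0.62 -0.27  0.06] 6 [[np.float64(0.44), np.float64(0.81), np.float64(-0.14), np.float64(1.54), np.float64(0.14), np.float64(0.8), np.float64(2.07)], [np.float64(0.7), np.float64(0.87), np.float64(-0.55), np.float64(1.56), np.float64(0.55), np.float64(0.87), np.float64(1.77)], [np.float64(0.81), np.float64(0.92), np.float64(-0.74), np.float64(1.58), np.float64(0.73), np.float64(0.93), np.float64(1.64)]]
-0.075 1 20 [ 0.63 -0.27  0.06] 5 [[np.float64(1.33), np.float64(1.16), np.float64(-1.24), np.float64(1.94), np.float64(1.37), np.float64(0.8), np.float64(1.3)], [np.float64(0.89), np.float64(0.75), np.float64(-0.5), np.float64(1.87), np.float64(0.24), np.float64(0.35), np.float64(2.15)], [np.float64(1.05), np.float64(0.82), np.float64(-0.75), np.float64(1.91), np.float64(0.74), np.float64(0.41), np.float64(1.71)]]
-0.075 1 35 [ 0.63 -0.27  0.06] 9 [[np.float64(1.56), np.float64(1.27), np.float64(-1.22), np.float64(2.12), np.float64(1.72), np.float64(0.53), np.float64(1.17)], [np.float64(1.07), np.float64(0.81), np.float64(-0.39), np.float64(2.0), np.float64(-1.28), np.flo
[... 6114 characters left out ...]
0.59 -0.12  0.06] 4 [[np.float64(0.97), np.float64(0.97), np.float64(-0.19), np.float64(2.37), np.float64(4.04), np.float64(0.84), np.float64(1.88)], [np.float64(0.15), np.float64(1.11), np.float64(0.69), np.float64(2.34), np.float64(4.08), np.float64(1.47), np.float64(1.28)], [np.float64(0.84), np.float64(0.95), np.float64(-0.05), np.float64(2.36), np.float64(4.08), np.float64(0.93), np.float64(1.77)]]
0.075 -1 65 [ 0.6  -0.12  0.06] 2 [[np.float64(1.97), np.float64(1.82), np.float64(-0.85), np.float64(2.37), np.float64(3.31), np.float64(0.34), np.float64(-2.73)], [np.float64(1.41), np.float64(1.36), np.float64(-0.39), np.float64(2.29), np.float64(4.26), np.float64(0.86), np.float64(2.22)]]
```

{"name": "step_arm", "arguments": {"motion": [{"linear":[0,0,0],"dr":[0,0,-10.2],"hand":0.6},{"linear":[0,0,0],"dr":[0,0,-10],"hand":0.6},{"linear":[0,0,0],"dr":[0,0,-10],"hand":0.6},{"linear":[0,0,0],"dr":[0,0,-10],"hand":0.6},{"linear":[0,0,0],"dr":[0,0,-10],"hand":0.6},{"linear":[0,0,0],"dr":[0,0,-10],"hand":0.6},{"linear":[0,0,0],"dr":[0,0,-10],"hand":0.6},{"linear":[0,0,0],"dr":[0,0,-10],"hand":0.6}]}}

```text
t: 9.25
eef_pos: [0.5011, 0.2254, 0.3315]
tcp_rot: [0.363, 3.12, 0.001]
wrist_force: [-0.5, -0.5, 0.1]
width: 0.0355
grasp_force: 0.0
```

{"name": "step_arm", "arguments": {"motion": [{"linear":[0,0,0],"dr":[0,0,-10],"hand":0.6},{"linear":[1.6,-1.5,2],"dr":[0,0,0],"hand":0.6},{"linear":[1.6,-1.5,3],"dr":[0,0,0],"hand":0.6},{"linear":[0,0,3],"dr":[0,0,0],"hand":0.6},{"linear":[0,0,3],"dr":[0,0,0],"hand":0.6},{"linear":[0,0,3],"dr":[0,0,0],"hand":0.6},{"linear":[0,0,0],"dr":[0,0,0],"hand":0.6},{"linear":[0,0,0],"dr":[0,0,0],"hand":0.6}]}}

```text
t: 10.25
eef_pos: [0.467, 0.1983, 0.1921]
tcp_rot: [0.097, 3.139, 0.002]
wrist_force: [0.5, -0.1, -0.3]
width: 0.0354
grasp_force: 0.0
```

```bash
cat >> h.py <<'E'
def to(s,Rm,*pts):
    c=s["eef_pos"]
    for p in pts: print("  ->",np.array(p),"tool cm",(100*Rm.T@(np.array(p)-c)).round(2)); c=np.array(p)
def head(Rm): print("heading x",np.degrees(np.arctan2(Rm[1,0],Rm[0,0])).round(2),"tilt",np.degrees(np.arccos(-Rm[2,2])).round(2))
E
python3 - <<'E'
from h import *
s,Rm=log(); head(Rm); to(s,Rm,[.4637,.199,.131],[.4637,.199,.29])
E
```

```text
t 10.25 q [ 0.2591  0.5605 -0.9752  1.9213  0.5665  0.9616  0.5237] p [0.467  0.1983 0.1921] w 0.0354 g 0.0 F [ 0.517  -0.0547 -0.3207]
x,y,z axes [-0.9981  0.062  -0.0013] [0.062  0.9981 0.001 ] [ 0.0014  0.0009 -1.    ]
heading x 176.45 tilt 0.1
  -> [0.4637 0.199  0.131 ] tool cm [0.35 0.04 6.11]
  -> [0.4637 0.199  0.29  ] tool cm [ -0.02   0.02 -15.9 ]
```

{"name": "step_arm", "arguments": {"motion": [{"linear":[0.3,0,2],"dr":[0,0,0],"hand":0.6},{"linear":[0,0,2],"dr":[0,0,0],"hand":0.6},{"linear":[0,0,1.5],"dr":[0,0,0],"hand":0.6},{"linear":[0,0,0.6],"dr":[0,0,0],"hand":0.6},{"linear":[0,0,0],"dr":[0,0,0],"hand":0.6},{"linear":[0,0,0],"dr":[0,0,0],"hand":1},{"linear":[0,0,0],"dr":[0,0,0],"hand":1},{"linear":[0,0,0],"dr":[0,0,0],"hand":1}], "grip_force": 12}}

```text
t: 11.25
eef_pos: [0.4632, 0.1982, 0.1303]
tcp_rot: [0.097, 3.139, 0.001]
wrist_force: [0.1, 0.7, 1.4]
width: 0.0194
grasp_force: 12.0
```

{"name": "step_arm", "arguments": {"motion": [{"linear":[0,0,-0.5],"dr":[0,0,0],"hand":1},{"linear":[0,0,-1],"dr":[0,0,0],"hand":1},{"linear":[0,0,-1.5],"dr":[0,0,0],"hand":1},{"linear":[0,0,-1.5],"dr":[0,0,0],"hand":1},{"linear":[0,0,-2],"dr":[0,0,0],"hand":1},{"linear":[0,0,-2],"dr":[0,0,0],"hand":1},{"linear":[0,0,-2.5],"dr":[0,0,0],"hand":1},{"linear":[0,0,-3],"dr":[0,0,0],"hand":1}]}}

```text
t: 12.25
eef_pos: [0.4626, 0.198, 0.2715]
tcp_rot: [-0.096, -3.14, 0.0]
wrist_force: [1.1, 0.2, -0.4]
width: 0.0193
grasp_force: 12.0
```

Run:
```python
from h import *
s,Rm=log(); head(Rm); to(s,Rm,[.60,.05,.30],[.67,-.11,.33])
```

```text
t 12.25 q [ 0.3392  0.4556 -1.0648  1.8509  0.4463  1.1008  0.6172] p [0.4626 0.198  0.2715] w 0.0193 g 12.0 F [ 1.0767  0.2155 -0.396 ]
x,y,z axes [-0.9981  0.0612  0.0003] [ 0.0612  0.9981 -0.0002] [-0.0003 -0.0002 -1.    ]
heading x 176.49 tilt 0.02
  -> [0.6  0.05 0.3 ] tool cm [-14.62 -13.93  -2.86]
  -> [ 0.67 -0.11  0.33] tool cm [ -7.97 -15.54  -3.  ]
```

{"name": "step_arm", "arguments": {"motion": [{"linear":[0,-1,-3],"dr":[0,0,0],"hand":1},{"linear":[-0.6,-3,-3],"dr":[0,0,0],"hand":1},{"linear":[-2.4,-4,-1],"dr":[0,0,0],"hand":1},{"linear":[-3,-4,0],"dr":[0,0,0],"hand":1},{"linear":[-3,-4,0],"dr":[0,0,0],"hand":1},{"linear":[-3,-4,0],"dr":[0,0,0],"hand":1},{"linear":[-3,-4,0],"dr":[0,0,0],"hand":1},{"linear":[-3,-4,0],"dr":[0,0,0],"hand":1}]}}

```text
t: 13.25
eef_pos: [0.6259, -0.0939, 0.3411]
tcp_rot: [0.097, 3.14, 0.001]
wrist_force: [0.9, 1.0, -0.8]
width: 0.0193
grasp_force: 12.0
```

{"name": "step_arm", "arguments": {"motion": [{"linear":[-3,-4,0],"dr":[0,0,0],"hand":1},{"linear":[-3,-4,0],"dr":[0,0,0],"hand":1},{"linear":[0,0,0],"dr":[0,0,-6],"hand":1},{"linear":[0,0,0],"dr":[0,0,-6],"hand":1},{"linear":[0,0,0],"dr":[0,0,-6],"hand":1},{"linear":[0,0,0],"dr":[0,0,0],"hand":1},{"linear":[0,0,0],"dr":[0,0,0],"hand":1},{"linear":[0,0,0],"dr":[0,0,0],"hand":1}]}}

```text
t: 14.25
eef_pos: [0.6802, -0.176, 0.3402]
tcp_rot: [-0.394, 3.117, -0.0]
wrist_force: [-0.5, 0.4, 0.6]
width: 0.0192
grasp_force: 12.0
```

Run:
```python
from h import *
s,Rm=log(); head(Rm)
p,d=optics.snapshot("wrist"); np.savez("w4.npz",p=p,d=d,pos=s["eef_pos"],rot=s["tcp_rot"]); cv2.imwrite("pics/w4.png",cv2.resize(p[:,:,::-1],(800,600),interpolation=cv2.INTER_CUBIC))
```

```text
t 14.25 q [ 0.7166  0.748  -0.9859  1.2245  0.6068  1.4662  1.6305] p [ 0.6802 -0.176   0.3402] w 0.0192 g 12.0 F [-0.4854  0.3916  0.6178]
x,y,z axes [-0.9685 -0.2489 -0.0001] [-0.2489  0.9685 -0.0001] [ 0.0001 -0.0001 -1.    ]
heading x -165.59 tilt 0.01
```

View pics/w4.png

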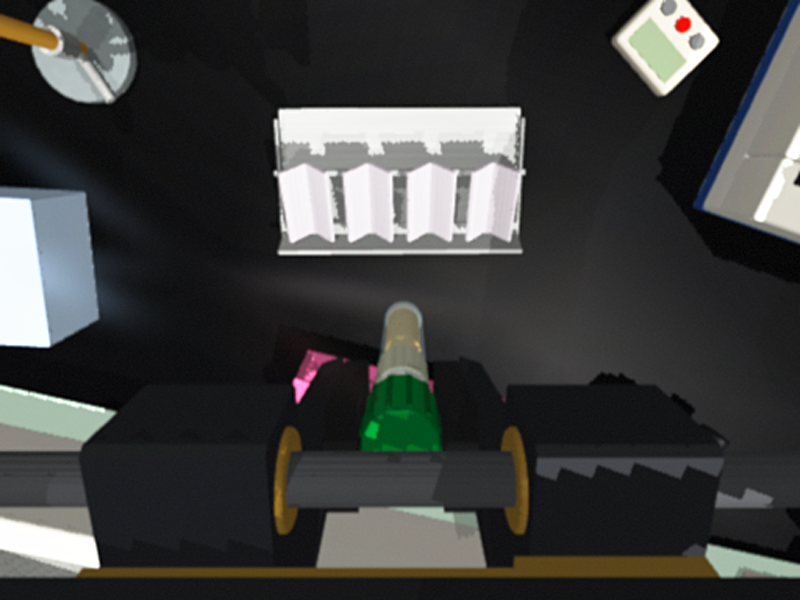

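Run:
```python
from h import *
z=np.load("w4.npz"); st=dict(eef_pos=z["pos"],tcp_rot=z["rot"]); c,T=camT("wrist",st); d=z["d"]; W=cloud(c,T,d)
np.set_printoptions(precision=4,suppress=True)
k=1.5625; U=lambda x,y:((x+.5)/k-.5,(y+.5)/k-.5)
A=[at_z(c,T,*map(np.array,U(x,109)),.003) for x in (278.5,521)]
print("front",A,np.linalg.norm(A[0]-A[1]))
for zz in (.03,.04,.05,.06):
    B=[at_z(c,T,*map(np.array,U(x,253)),zz) for x in (277,522)]; print("stop",zz,B,np.linalg.norm(B[0]-B[1]))
yaw=np.arctan2(*( (A[1]-A[0])[[0,1]]*[-1,1])); print("yaw deg",np.degrees(yaw))
Rz=R.from_euler("z",yaw).as_matrix(); o=(A[0]+A[1])/2; o=np.array([o[0],o[1],0])+Rz@[.059,0,0]; print("origin",o)
L=(W-o)@Rz
# trough profile in rack frame: apex y per x slice
g=(abs(L[...,0])<.07)&(abs(L[...,1])<.11)&(L[...,2]>-.01)&(L[...,2]<.1)&(d>0)
for x0 in (-.05,-.02,-.005,.01,.025,.04,.05,.056):
    m=g&(abs(L[...,0]-x0)<.003)
    Q=L[m]; r=[]
    for y in (-.075,-.025,.025,.075):
        q=Q[abs(Q[:,1]-y)<.014]
        if len(q)>8:
            f=least=None
            lo=q[np.argsort(q[:,2])[:max(3,len(q)//8)]]; r.append((lo[:,1].mean().round(4),lo[:,2].mean().round(4),q[:,2].max().round(3)))
    print(x0,r)
print("side extents y by z>0.02:",np.percentile(L[g&(L[...,2]>.015)][:,1],[.5,99.5]),"x", np.percentile(L[g&(L[...,2]>.015)][:,0],[.5,99.5]))
```

```text
front [array([ 0.6065, -0.303 ,  0.003 ]), array([ 0.5555, -0.1034,  0.003 ])] 0.2060624598585486
stop 0.03 [array([ 0.7224, -0.2763,  0.03  ]), array([ 0.6702, -0.0717,  0.03  ])] 0.21116662325374658
stop 0.04 [array([ 0.7199, -0.2745,  0.04  ]), array([ 0.6689, -0.0744,  0.04  ])] 0.2064451725063686
stop 0.05 [array([ 0.7175, -0.2727,  0.05  ]), array([ 0.6676, -0.0772,  0.05  ])] 0.20172372175899056
stop 0.06 [array([ 0.715 , -0.2708,  0.06  ]), array([ 0.6663, -0.08  ,  0.06  ])] 0.19700227101161258
yaw deg 14.329014874161562
origin [ 0.6381 -0.1886  0.    ]
-0.05 [(np.float64(-0.0775), np.float64(0.0037), np.float64(0.007)), (np.float64(-0.0238), np.float64(0.0037), np.float64(0.007)), (np.float64(0.0292), np.float64(0.0038), np.float64(0.007)), (np.float64(0.0752), np.float64(0.0039), np.float64(0.008))]
-0.02 [(np.float64(-0.0728), np.float64(0.0037), np.float64(0.008)), (np.float64(-0.0252), np.float64(0.0037), np.float64(0.007)), (np.float64(0.0266), np.float64(0.0041), np.float64(0.007)), (np.float64(0.0784), np.float64(0.0039), np.float64(0.008))]
-0.005 [(np.float64(-0.07
[... 848 characters left out ...]
t64(0.036)), (np.float64(0.0251), np.float64(0.0199), np.float64(0.036)), (np.float64(0.075), np.float64(0.0202), np.float64(0.036))]
0.05 [(np.float64(-0.0763), np.float64(0.0221), np.float64(0.035)), (np.float64(-0.027), np.float64(0.0232), np.float64(0.036)), (np.float64(0.026), np.float64(0.0212), np.float64(0.036)), (np.float64(0.0768), np.float64(0.0237), np.float64(0.036))]
0.056 [(np.float64(-0.0754), np.float64(0.0332), np.float64(0.041)), (np.float64(-0.0245), np.float64(0.0347), np.float64(0.042)), (np.float64(0.0229), np.float64(0.0351), np.float64(0.042)), (np.float64(0.0767), np.float64(0.0359), np.float64(0.043))]
side extents y by z>0.02: [-0.0997  0.1   ] x [-0.0146  0.0585]
```

```bash
cat >> h.py <<'E'
def rackpts(s,Rm,o,yaw,y,b=0.0):
    Rz=R.from_euler("z",yaw).as_matrix(); f=lambda x,z: np.array([*o,0])+Rz@np.array([x/1000,y,z/1000])
    to(s,Rm,f(39.1,175),f(39.1,109.9))
E
python3 - <<'E'
from h import *
s,Rm=log(); rackpts(s,Rm,(.638,-.1886),.2501,.075)
t=np.radians(np.arange(0,66,5)); x=39.1-89*np.sin(t); z=21.4+89*np.cos(t)
print("tool x,z cm",np.c_[-np.diff(x)/10,-np.diff(z)/10].round(2).tolist())
E
```

```text
t 14.3 q [ 0.7166  0.7481 -0.9859  1.2245  0.6069  1.4661  1.6307] p [ 0.6802 -0.176   0.3401] w 0.0191 g 12.0 F [ 0.2876  0.7819 -0.2638]
x,y,z axes [-0.9684 -0.2492 -0.    ] [-0.2492  0.9684 -0.0001] [ 0.     -0.0001 -1.    ]
  -> [ 0.6573 -0.1063  0.175 ] tool cm [ 0.48  7.33 16.51]
  -> [ 0.6573 -0.1063  0.1099] tool cm [0.   0.   6.51]
tool x,z cm [[0.78, 0.03], [0.77, 0.1], [0.76, 0.17], [0.74, 0.23], [0.72, 0.3], [0.69, 0.36], [0.65, 0.42], [0.62, 0.47], [0.57, 0.52], [0.52, 0.57], [0.47, 0.62], [0.42, 0.65], [0.36, 0.69]]
```

{"name": "step_arm", "arguments": {"motion": [{"linear":[0.25,3.7,2],"dr":[0,0,0],"hand":1},{"linear":[0.25,3.6,3],"dr":[0,0,0],"hand":1},{"linear":[0,0,4],"dr":[0,0,0],"hand":1},{"linear":[0,0,4],"dr":[0,0,0],"hand":1},{"linear":[0,0,3.5],"dr":[0,0,0],"hand":1},{"linear":[0,0,3],"dr":[0,0,0],"hand":1},{"linear":[0,0,1],"dr":[0,0,0],"hand":1},{"linear":[0,0,0],"dr":[0,0,0],"hand":1}]}}

```text
t: 15.3
eef_pos: [0.6573, -0.1065, 0.135]
tcp_rot: [0.395, -3.116, -0.0]
wrist_force: [0.0, 0.1, 0.2]
width: 0.0193
grasp_force: 12.0
```

Run:
```python
from h import *
s,Rm=log(); rackpts(s,Rm,(.638,-.1886),.2501,.075)
```

```text
t 15.3 q [ 0.6475  0.8782 -0.898   1.534   0.7423  1.0978  1.399 ] p [ 0.6573 -0.1065  0.135 ] w 0.0193 g 12.0 F [0.0237 0.0876 0.2076]
x,y,z axes [-0.9683 -0.2497  0.0002] [-0.2497  0.9683  0.0002] [-0.0003  0.0002 -1.    ]
  -> [ 0.6573 -0.1063  0.175 ] tool cm [-0.01  0.02 -4.  ]
  -> [ 0.6573 -0.1063  0.1099] tool cm [-0.   -0.    6.51]
```

{"name": "step_arm", "arguments": {"motion": [{"linear":[0,0,1],"dr":[0,0,0],"hand":1},{"linear":[0,0,0.8],"dr":[0,0,0],"hand":1},{"linear":[0,0,0.4],"dr":[0,0,0],"hand":1},{"linear":[0,0,0.3],"dr":[0,0,0],"hand":1},{"linear":[0.78,0,0.05],"dr":[0,0,0],"hand":1},{"linear":[0.77,0,0.1],"dr":[0,0,0],"hand":1},{"linear":[0.76,0,0.17],"dr":[0,0,0],"hand":1},{"linear":[0.74,0,0.23],"dr":[0,0,0],"hand":1}], "grip_force": 4}}

```text
t: 16.3
eef_pos: [0.627, -0.1145, 0.1044]
tcp_rot: [0.396, -3.116, 0.0]
wrist_force: [-0.2, 0.5, 0.6]
width: 0.0194
grasp_force: 4.0
```

Run:
```python
from h import *
s,Rm=log()
p,d=optics.snapshot("wrist"); cv2.imwrite("pics/w5.png",p[:,:,::-1])
```

```text
t 16.3 q [ 0.6823  0.8777 -0.8825  1.6296  0.7731  1.0178  1.3714] p [ 0.627  -0.1145  0.1044] w 0.0194 g 4.0 F [-0.1802  0.4525  0.5811]
x,y,z axes [-0.9683 -0.2498  0.0001] [-0.2498  0.9683 -0.0002] [-0.0001 -0.0002 -1.    ]
```

View pics/w5.png

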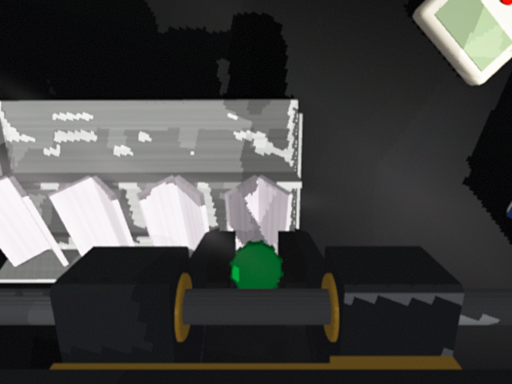

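The cap is centred between the fingers at (257,268), above trough 4. The pivot is under way with low forces, so I'll carry on with the arc.

{"name": "step_arm", "arguments": {"motion": [{"linear":[0.72,0,0.3],"dr":[0,0,0],"hand":1},{"linear":[0.69,0,0.36],"dr":[0,0,0],"hand":1},{"linear":[0.65,0,0.42],"dr":[0,0,0],"hand":1},{"linear":[0.62,0,0.47],"dr":[0,0,0],"hand":1},{"linear":[0.57,0,0.52],"dr":[0,0,0],"hand":1},{"linear":[0.52,0,0.57],"dr":[0,0,0],"hand":1},{"linear":[0,0,0],"dr":[0,0,0],"hand":1},{"linear":[0,0,0],"dr":[0,0,0],"hand":1}]}}

```text
t: 17.35
eef_pos: [0.5914, -0.1235, 0.0781]
tcp_rot: [-0.396, 3.116, 0.0]
wrist_force: [0.8, -0.4, 0.3]
width: 0.0194
grasp_force: 4.0
```

```bash
cat >> h.py <<'E'
def capaxis(name,o,yaw,tag):
    """green cap + tube points in rack frame"""
    s=manip.sense(); p,d=optics.snapshot(name); c,T=camT(name,s); W=cloud(c,T,d); hs=cv2.cvtColor(p,cv2.COLOR_RGB2HSV)
    Rz=R.from_euler("z",yaw).as_matrix(); L=(W-np.array([*o,0]))@Rz
    m=(hs[...,0]>50)&(hs[...,0]<95)&(hs[...,1]>110)&(d>0)&(abs(L[...,0])<.12)&(abs(L[...,1])<.13)
    np.savez(tag+".npz",p=p,d=d); cv2.imwrite("pics/"+tag+".png",p[:,:,::-1])
    n,l,st,ce=cv2.connectedComponentsWithStats(m.astype(np.uint8))
    for i in range(1,n):
        if st[i,4]>25: q=L[l==i]; print(name,"cap px",ce[i].round(0),st[i,4],"rack-frame med",np.median(q,0)*1000,"ext",(np.percentile(q,97,0)-np.percentile(q,3,0))*1000,"max z",np.percentile(q[:,2],95)*1000)
E
python3 - <<'E'
from h import *
s,Rm=log(); 
for n in ("wrist","scene"): capaxis(n,(.638,-.1886),.2501,"c1"+n)
E
```

```text
t 17.35 q [ 0.7216  0.8699 -0.8659  1.7305  0.8067  0.9376  1.3435] p [ 0.5914 -0.1235  0.0781] w 0.0194 g 4.0 F [ 0.7637 -0.361   0.2516]
x,y,z axes [-0.9682 -0.25   -0.0003] [-0.25    0.9682  0.0001] [ 0.0002  0.0001 -1.    ]
wrist cap px [256. 257.] 2651 rack-frame med [-39.4175  73.2544  94.3531] ext [22.9546 18.6122 13.4128] max z 100.19596608561255
scene cap px [267. 211.] 34 rack-frame med [-27.8044  74.1087  95.0299] ext [17.0723 19.1834 14.2921] max z 101.38290219812374
```

{"name": "step_arm", "arguments": {"motion": [{"linear":[0.47,0,0.62],"dr":[0,0,0],"hand":1},{"linear":[0.42,0,0.65],"dr":[0,0,0],"hand":1},{"linear":[0.36,0,0.69],"dr":[0,0,0],"hand":1},{"linear":[0,0,0],"dr":[0,0,0],"hand":1},{"linear":[0,0,0],"dr":[0,0,0],"hand":1},{"linear":[0,0,0],"dr":[0,0,0],"hand":0.7},{"linear":[0,0,0],"dr":[0,0,0],"hand":0.62},{"linear":[0,0,0],"dr":[0,0,0],"hand":0.62}]}}

```text
t: 18.45
eef_pos: [0.5792, -0.1268, 0.0585]
tcp_rot: [-0.396, 3.116, -0.0]
wrist_force: [-0.7, 0.5, 0.1]
width: 0.0337
grasp_force: 0.0
```

{"name": "step_arm", "arguments": {"motion": [{"linear":[0,0,-2],"dr":[0,0,0],"hand":0.62},{"linear":[0,0,-3],"dr":[0,0,0],"hand":0.62},{"linear":[0,0,-4],"dr":[0,0,0],"hand":0.62},{"linear":[0,0,-5],"dr":[0,0,0],"hand":0.62},{"linear":[-3,0,-5],"dr":[0,0,0],"hand":0.62},{"linear":[-3,0,-4],"dr":[0,0,0],"hand":0.62},{"linear":[-3,0,0],"dr":[0,0,0],"hand":0.62},{"linear":[0,0,0],"dr":[0,0,0],"hand":0.62}]}}

```text
t: 19.45
eef_pos: [0.6674, -0.1026, 0.29]
tcp_rot: [-0.398, 3.114, 0.002]
wrist_force: [0.5, -0.2, 0.3]
width: 0.0335
grasp_force: 0.0
```

Run:
```python
from h import *
s,Rm=log(); 
for n in ("wrist","scene"): capaxis(n,(.638,-.1886),.2501,"c2"+n)
p=cv2.imread("pics/c2wrist.png"); cv2.imwrite("pics/w6.png",cv2.resize(p[0:260,100:447],(800,600)))
to(s,Rm,[.65,-.03,.31],[.4973,.1973,.31])
```

```text
t 19.45 q [ 0.6665  0.7425 -0.9931  1.378   0.619   1.3453  1.4888] p [ 0.6674 -0.1026  0.29  ] w 0.0335 g 0.0 F [ 0.4727 -0.2216  0.3174]
x,y,z axes [-0.9678 -0.2517 -0.0024] [-0.2517  0.9678  0.0008] [ 0.0021  0.0014 -1.    ]
wrist cap px [271. 116.] 462 rack-frame med [ 0.0396 89.9184 75.56  ] ext [23.102  18.1988 13.3295] max z 80.69834010440917
scene cap px [274. 221.] 72 rack-frame med [-3.3582 93.5509 71.3485] ext [90.084  49.8344 83.9566] max z 81.0392562128536
  -> [ 0.65 -0.03  0.31] tool cm [-0.15  7.46 -2.  ]
  -> [0.4973 0.1973 0.31  ] tool cm [ 9.06 25.84  0.  ]
```

View pics/w6.png

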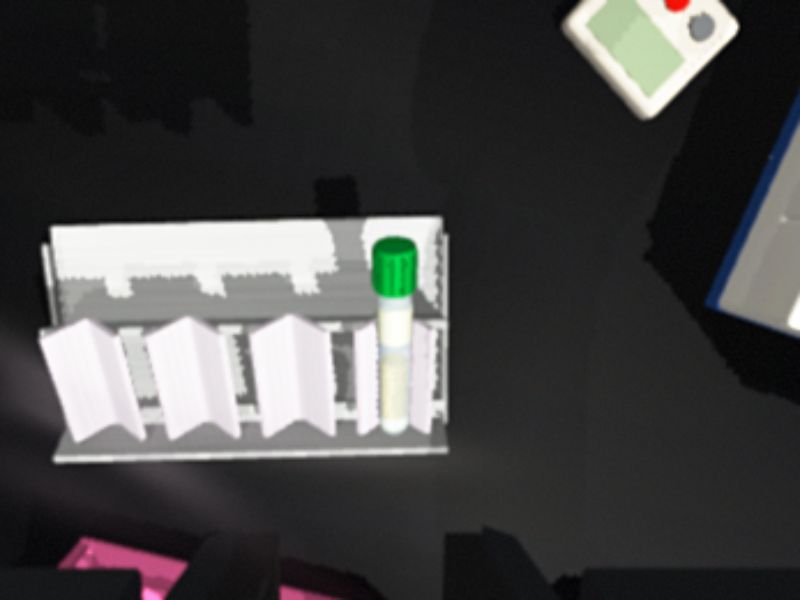

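The tube lies fully down in trough 4: cap at (395,265), foot at the stop at (397,430). The rack itself has moved about 4 cm, which is the announced knock, so I'll measure it again from this image.

```bash
cat > rk.py <<'E'
from h import *
from scipy.optimize import minimize
def fitrack(c,T,p,d,o0,yaw0):
    """refine rack pose: known trough surface z(x,y) against depth cloud (least squares)"""
    from scipy.optimize import least_squares
    W=cloud(c,T,d); hs=cv2.cvtColor(p,cv2.COLOR_RGB2HSV)
    ok=(d>0)&(hs[...,1]<40)&(hs[...,2]>120)
    pts=W[ok]; pts=pts[(pts[:,2]>.012)&(pts[:,2]<.075)]
    pts=pts[np.linalg.norm(pts[:,:2]-o0,axis=1)<.15]
    def res(v):
        Rz=R.from_euler("z",v[2]).as_matrix(); L=(pts-[v[0],v[1],0])@Rz
        k=np.clip(np.round((L[:,1]+.075)/.05),0,3); dy=abs(L[:,1]+.075-.05*k)
        z=.028+(.05-L[:,0])*np.tan(np.radians(25))-.0113/np.cos(np.radians(25))+dy/np.cos(np.radians(25))
        r=(z-L[:,2]); w=(dy<.018)&(L[:,0]>-.012)&(L[:,0]<.047)
        return np.where(w,np.clip(r,-.006,.006),.006)
    best=None
    for dx in np.arange(-.02,.021,.01):
        for dy in np.arange(-.02,.021,.01):
            f=least_squares(res,[o0[0]+dx,o0[1]+dy,yaw0],loss="soft_l1",f_scale=.002,x_scale=[.01,.01,.05])
            if best is None or f.cost<best.cost: best=f
    r=res(best.x); print("rack",best.x,"deg",np.degrees(best.x[2]).round(2),"inliers",(abs(r)<.002).sum(),len(r)); return best.x
E
python3 - <<'E'
from rk import *
s=manip.sense(); np.set_printoptions(precision=4,suppress=True)
z=np.load("w4.npz"); c,T=camT("wrist",dict(eef_pos=z["pos"],tcp_rot=z["rot"])); fitrack(c,T,z["p"],z["d"],np.array([.638,-.1886]),.25)
z=np.load("c2wrist.npz"); c,T=camT("wrist",s); 
f=2.307;U=lambda x,y:(100+x/f,y/f)
A=[at_z(c,T,*map(np.array,U(*q)),.003) for q in ((52,227),(442,218))]; v=A[1]-A[0]; yaw=np.arctan2(-v[0],v[1]); o=(A[0]+A[1])[:2]/2+.059*np.array([np.cos(yaw),np.sin(yaw)])
print("eye",o,np.degrees(yaw),np.linalg.norm(v))
fitrack(c,T,z["p"],z["d"],o,yaw)
E
```

```text
rack [ 0.6365 -0.1893  0.2548] deg 14.6 inliers 4737 7332
eye [ 0.6708 -0.1638] 15.700860555107322 0.20451728618550805
rack [ 0.6672 -0.1653  0.2708] deg 15.51 inliers 4605 8903
```

{"name": "step_arm", "arguments": {"motion": [{"linear":[0,0,-1],"dr":[0,0,9],"hand":0.62},{"linear":[0,0,-1],"dr":[0,0,9],"hand":0.62},{"linear":[2.7,4.1,0],"dr":[0,0,0],"hand":0.62},{"linear":[2.7,4.1,0],"dr":[0,0,0],"hand":0.62},{"linear":[2.7,4.1,0],"dr":[0,0,0],"hand":0.62},{"linear":[2.7,4.1,0],"dr":[0,0,0],"hand":0.62},{"linear":[2.7,4.1,0],"dr":[0,0,0],"hand":0.62},{"linear":[2.7,4.1,0],"dr":[0,0,0],"hand":0.62}]}}

```text
t: 20.55
eef_pos: [0.5178, 0.1514, 0.3084]
tcp_rot: [-0.098, -3.14, 0.002]
wrist_force: [0.2, 1.1, -0.2]
width: 0.0336
grasp_force: 0.0
```

{"name": "step_arm", "arguments": {"motion": [{"linear":[2.7,4.1,0],"dr":[0,0,0],"hand":0.62},{"linear":[0,0,3],"dr":[0,0,0],"hand":0.62},{"linear":[0,0,4],"dr":[0,0,0],"hand":0.62},{"linear":[0,0,3],"dr":[0,0,0],"hand":0.62},{"linear":[0,0,2],"dr":[0,0,0],"hand":0.62},{"linear":[0,0,0],"dr":[0,0,0],"hand":0.62},{"linear":[0,0,0],"dr":[0,0,0],"hand":0.62},{"linear":[0,0,0],"dr":[0,0,0],"hand":0.62}]}}

```text
t: 21.55
eef_pos: [0.4958, 0.1941, 0.1895]
tcp_rot: [0.097, 3.138, 0.001]
wrist_force: [-0.9, -0.3, 0.1]
width: 0.0337
grasp_force: 0.0
```

Run:
```python
from h import *
s,Rm=log(); head(Rm); to(s,Rm,[.4973,.1973,.131])
```

```text
t 21.55 q [ 0.2567  0.603  -0.9577  1.8622  0.5897  0.9879  0.5499] p [0.4958 0.1941 0.1895] w 0.0337 g 0.0 F [-0.8597 -0.3383  0.1183]
x,y,z axes [-0.9981  0.0617 -0.0016] [0.0617 0.9981 0.0007] [ 0.0017  0.0006 -1.    ]
heading x 176.46 tilt 0.1
  -> [0.4973 0.1973 0.131 ] tool cm [-0.12  0.32  5.85]
```

{"name": "step_arm", "arguments": {"motion": [{"linear":[-0.1,0.3,2],"dr":[0,0,0],"hand":0.62},{"linear":[0,0,2],"dr":[0,0,0],"hand":0.62},{"linear":[0,0,1.4],"dr":[0,0,0],"hand":0.62},{"linear":[0,0,0.5],"dr":[0,0,0],"hand":0.62},{"linear":[0,0,0],"dr":[0,0,0],"hand":0.62},{"linear":[0,0,0],"dr":[0,0,0],"hand":1},{"linear":[0,0,0],"dr":[0,0,0],"hand":1},{"linear":[0,0,0],"dr":[0,0,0],"hand":1}], "grip_force": 12}}

```text
t: 22.55
eef_pos: [0.4967, 0.1968, 0.1298]
tcp_rot: [0.097, 3.139, 0.0]
wrist_force: [0.5, -0.1, 0.2]
width: 0.019
grasp_force: 12.0
```

{"name": "step_arm", "arguments": {"motion": [{"linear":[0,0,-0.5],"dr":[0,0,0],"hand":1},{"linear":[0,0,-1],"dr":[0,0,0],"hand":1},{"linear":[0,0,-1.5],"dr":[0,0,0],"hand":1},{"linear":[0,0,-1.5],"dr":[0,0,0],"hand":1},{"linear":[0,0,-2],"dr":[0,0,0],"hand":1},{"linear":[0,0,-2],"dr":[0,0,0],"hand":1},{"linear":[0,0,-2.5],"dr":[0,0,0],"hand":1},{"linear":[0,0,-3],"dr":[0,0,0],"hand":1}]}}

```text
t: 23.55
eef_pos: [0.4961, 0.1967, 0.271]
tcp_rot: [-0.096, -3.14, 0.0]
wrist_force: [-0.2, -0.6, -0.0]
width: 0.0193
grasp_force: 12.0
```

{"name": "step_arm", "arguments": {"motion": [{"linear":[0,-1,-3],"dr":[0,0,0],"hand":1},{"linear":[-0.4,-3,-3],"dr":[0,0,0],"hand":1},{"linear":[-2.4,-3.7,-1],"dr":[0,0,0],"hand":1},{"linear":[-2.9,-3.7,0],"dr":[0,0,0],"hand":1},{"linear":[-2.9,-3.7,0],"dr":[0,0,0],"hand":1},{"linear":[-2.9,-3.7,0],"dr":[0,0,0],"hand":1},{"linear":[-2.9,-3.7,0],"dr":[0,0,0],"hand":1},{"linear":[-2.9,-3.7,0],"dr":[0,0,0],"hand":1}]}}

```text
t: 24.55
eef_pos: [0.6536, -0.0767, 0.3406]
tcp_rot: [0.097, 3.14, 0.001]
wrist_force: [0.1, 1.2, 0.3]
width: 0.0193
grasp_force: 12.0
```

{"name": "step_arm", "arguments": {"motion": [{"linear":[-2.9,-3.7,0],"dr":[0,0,0],"hand":1},{"linear":[-3,-3.7,0],"dr":[0,0,0],"hand":1},{"linear":[0,0,0],"dr":[0,0,-6.5],"hand":1},{"linear":[0,0,0],"dr":[0,0,-6.5],"hand":1},{"linear":[0,0,0],"dr":[0,0,-6],"hand":1},{"linear":[0,0,0],"dr":[0,0,0],"hand":1},{"linear":[0,0,0],"dr":[0,0,0],"hand":1},{"linear":[0,0,0],"dr":[0,0,0],"hand":1}]}}

```text
t: 25.55
eef_pos: [0.7073, -0.1529, 0.3397]
tcp_rot: [-0.421, 3.113, -0.0]
wrist_force: [1.0, 0.1, -0.3]
width: 0.0195
grasp_force: 12.0
```

```bash
cat >> rk.py <<'E'
def look(o,yaw,tag):
    s,Rm=log(); head(Rm); capaxis("wrist",o,yaw,tag); z=np.load(tag+".npz"); c,T=camT("wrist",s)
    fitrack(c,T,z["p"],z["d"],np.array(o),yaw); return s,Rm
E
python3 - <<'E'
from rk import *
s,Rm=look((.669,-.1645),.272,"c3"); rackpts(s,Rm,(.669,-.1645),.272,.025)
E
```

```text
t 25.55 q [ 0.6439  0.7846 -0.977   1.1551  0.6278  1.4947  1.6198] p [ 0.7073 -0.1529  0.3397] w 0.0195 g 12.0 F [ 0.975   0.1144 -0.2899]
x,y,z axes [-0.964  -0.2658 -0.0001] [-0.2658  0.964  -0.0001] [ 0.0001 -0.0001 -1.    ]
heading x -164.58 tilt 0.01
wrist cap px [321.  92.] 362 rack-frame med [-34.5195  74.1688  75.7929] ext [22.3674 17.8898 11.5918] max z 80.64714666232824
wrist cap px [256. 268.] 2109 rack-frame med [ 34.2927  -0.3086 360.5288] ext [10.4456 18.5961 19.5476] max z 362.444648043402
rack [ 0.6716 -0.163   0.2771] deg 15.87 inliers 4124 7505
  -> [ 0.6999 -0.1299  0.175 ] tool cm [ 0.1   2.41 16.47]
  -> [ 0.6999 -0.1299  0.1099] tool cm [0.   0.   6.51]
```

{"name": "step_arm", "arguments": {"motion": [{"linear":[0,2.4,3],"dr":[0,0,0],"hand":1},{"linear":[0,0,4],"dr":[0,0,0],"hand":1},{"linear":[0,0,4],"dr":[0,0,0],"hand":1},{"linear":[0,0,4],"dr":[0,0,0],"hand":1},{"linear":[0,0,3],"dr":[0,0,0],"hand":1},{"linear":[0,0,2],"dr":[0,0,0],"hand":1},{"linear":[0,0,0.5],"dr":[0,0,0],"hand":1},{"linear":[0,0,0],"dr":[0,0,0],"hand":1}]}}

```text
t: 26.6
eef_pos: [0.7014, -0.1297, 0.1352]
tcp_rot: [-0.423, 3.112, -0.0]
wrist_force: [0.1, -0.3, -0.9]
width: 0.0194
grasp_force: 12.0
```

{"name": "step_arm", "arguments": {"motion": [{"linear":[0,0,1],"dr":[0,0,0],"hand":1},{"linear":[0,0,0.8],"dr":[0,0,0],"hand":1},{"linear":[0,0,0.4],"dr":[0,0,0],"hand":1},{"linear":[0,0,0.3],"dr":[0,0,0],"hand":1},{"linear":[0.78,0,0.05],"dr":[0,0,0],"hand":1},{"linear":[0.77,0,0.1],"dr":[0,0,0],"hand":1},{"linear":[0.76,0,0.17],"dr":[0,0,0],"hand":1},{"linear":[0.74,0,0.23],"dr":[0,0,0],"hand":1}], "grip_force": 4}}

```text
t: 27.6
eef_pos: [0.6707, -0.1383, 0.1036]
tcp_rot: [0.423, -3.113, 0.0]
wrist_force: [0.6, -0.3, -0.7]
width: 0.0195
grasp_force: 4.0
```

Run:
```python
from rk import *
s,Rm=log(); Rz=R.from_euler("z",.274).as_matrix(); print("rack frame TCP mm",1000*(s["eef_pos"]-[.670,-.164,0])@Rz, "expect 8.7 25 ~105")
```

```text
t 27.6 q [ 0.6646  0.9429 -0.8788  1.4903  0.7824  1.0849  1.4537] p [ 0.6707 -0.1383  0.1036] w 0.0195 g 4.0 F [ 0.5996 -0.2898 -0.6581]
x,y,z axes [-0.9638 -0.2667  0.0005] [-0.2667  0.9638 -0.0002] [-0.0004 -0.0003 -1.    ]
rack frame TCP mm [  7.6099  24.5301 103.6258] expect 8.7 25 ~105
```

Tracking matches the plan, so I'll finish laying this tube, retreat and look.

{"name": "step_arm", "arguments": {"motion": [{"linear":[0.72,0,0.3],"dr":[0,0,0],"hand":1},{"linear":[0.69,0,0.36],"dr":[0,0,0],"hand":1},{"linear":[0.65,0,0.42],"dr":[0,0,0],"hand":1},{"linear":[0.62,0,0.47],"dr":[0,0,0],"hand":1},{"linear":[0.57,0,0.52],"dr":[0,0,0],"hand":1},{"linear":[0.52,0,0.57],"dr":[0,0,0],"hand":1},{"linear":[0.47,0,0.62],"dr":[0,0,0],"hand":1},{"linear":[0.42,0,0.65],"dr":[0,0,0],"hand":1}]}}

```text
t: 28.6
eef_pos: [0.6263, -0.1503, 0.0643]
tcp_rot: [0.423, -3.113, -0.0]
wrist_force: [-0.4, -0.3, 1.2]
width: 0.0196
grasp_force: 4.0
```

{"name": "step_arm", "arguments": {"motion": [{"linear":[0.36,0,0.69],"dr":[0,0,0],"hand":1},{"linear":[0,0,0],"dr":[0,0,0],"hand":1},{"linear":[0,0,0],"dr":[0,0,0],"hand":0.72},{"linear":[0,0,0],"dr":[0,0,0],"hand":0.66},{"linear":[0,0,0],"dr":[0,0,0],"hand":0.66},{"linear":[0,0,-2],"dr":[0,0,0],"hand":0.66},{"linear":[0,0,-3],"dr":[0,0,0],"hand":0.66},{"linear":[0,0,-4],"dr":[0,0,0],"hand":0.66}]}}

```text
t: 29.6
eef_pos: [0.6229, -0.1511, 0.1497]
tcp_rot: [0.424, -3.113, -0.0]
wrist_force: [1.0, 0.0, 1.5]
width: 0.03
grasp_force: 0.0
```

{"name": "step_arm", "arguments": {"motion": [{"linear":[0,0,-5],"dr":[0,0,0],"hand":0.62},{"linear":[-3,0,-5],"dr":[0,0,0],"hand":0.62},{"linear":[-3,0,-4],"dr":[0,0,0],"hand":0.62},{"linear":[-3,0,-2],"dr":[0,0,0],"hand":0.62},{"linear":[0,0,0],"dr":[0,0,0],"hand":0.62},{"linear":[0,0,0],"dr":[0,0,0],"hand":0.62},{"linear":[0,0,0],"dr":[0,0,0],"hand":0.62},{"linear":[0,0,0],"dr":[0,0,0],"hand":0.62}]}}

```text
t: 30.6
eef_pos: [0.7091, -0.1279, 0.3074]
tcp_rot: [0.422, -3.112, 0.0]
wrist_force: [-0.5, -0.2, 0.7]
width: 0.0336
grasp_force: 0.0
```

Run:
```python
from rk import *
s,Rm=look((.670,-.164),.274,"c4")
p=cv2.imread("pics/c4.png"); cv2.imwrite("pics/w7.png",cv2.resize(p[0:260,100:447],(640,480)))
```

```text
t 30.6 q [ 0.621   0.8029 -0.9729  1.2092  0.6434  1.4386  1.5668] p [ 0.7091 -0.1279  0.3074] w 0.0336 g 0.0 F [-0.468  -0.2119  0.7139]
x,y,z axes [-0.9639 -0.2664  0.0012] [-0.2664  0.9639 -0.    ] [-0.0011 -0.0003 -1.    ]
heading x -164.55 tilt 0.07
wrist cap px [258.  75.] 487 rack-frame med [-43.3536  25.4029  78.985 ] ext [30.2026 18.6007 85.1923] max z 84.37527941844573
wrist cap px [305.  83.] 427 rack-frame med [-35.0297  73.9161  76.0459] ext [23.2039 17.3115 11.9069] max z 80.71059547062579
rack [ 0.6715 -0.163   0.2784] deg 15.95 inliers 4265 9024
```

View pics/w7.png

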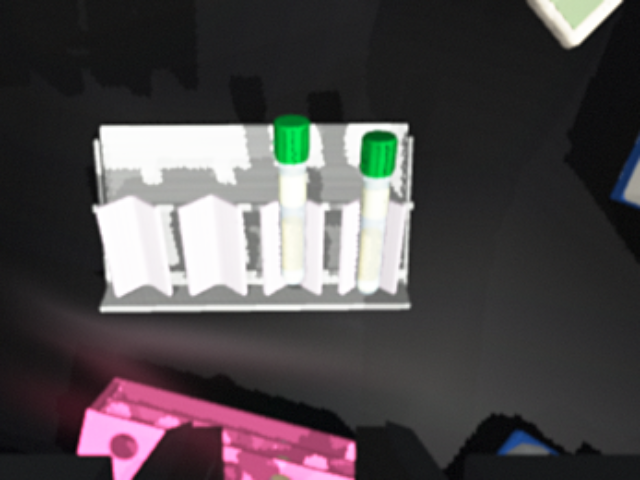

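{"name": "step_arm", "arguments": {"motion": [{"linear":[0,0,0],"dr":[0,0,9.5],"hand":0.62},{"linear":[0,0,0],"dr":[0,0,9.5],"hand":0.62},{"linear":[4,3,0],"dr":[0,0,0],"hand":0.62},{"linear":[4,3.5,0],"dr":[0,0,0],"hand":0.62},{"linear":[3,4,0],"dr":[0,0,0],"hand":0.62},{"linear":[3,4,0],"dr":[0,0,0],"hand":0.62},{"linear":[2,4.2,0],"dr":[0,0,0],"hand":0.62},{"linear":[2,4.2,0],"dr":[0,0,0],"hand":0.62}]}}

```text
t: 31.65
eef_pos: [0.5433, 0.1132, 0.3079]
tcp_rot: [0.097, 3.14, -0.001]
wrist_force: [0.6, 1.1, -0.6]
width: 0.0336
grasp_force: 0.0
```

{"name": "step_arm", "arguments": {"motion": [{"linear":[1,4.2,0],"dr":[0,0,0],"hand":0.62},{"linear":[0.8,4.1,0],"dr":[0,0,0],"hand":0.62},{"linear":[0,0,3],"dr":[0,0,0],"hand":0.62},{"linear":[0,0,4],"dr":[0,0,0],"hand":0.62},{"linear":[0,0,3],"dr":[0,0,0],"hand":0.62},{"linear":[0,0,1.7],"dr":[0,0,0],"hand":0.62},{"linear":[0,0,0],"dr":[0,0,0],"hand":0.62},{"linear":[0,0,0],"dr":[0,0,0],"hand":0.62}]}}

```text
t: 32.65
eef_pos: [0.532, 0.1967, 0.1921]
tcp_rot: [0.097, 3.139, 0.001]
wrist_force: [-0.4, -0.7, 1.1]
width: 0.0333
grasp_force: 0.0
```

Run:
```python
from h import *
s,Rm=log(); head(Rm); to(s,Rm,[.531,.1953,.131])
```

```text
t 32.65 q [ 0.2421  0.6548 -0.9461  1.7721  0.6115  1.0368  0.5764] p [0.532  0.1967 0.1921] w 0.0333 g 0.0 F [-0.3805 -0.735   1.0555]
x,y,z axes [-0.9981  0.0616 -0.0015] [0.0616 0.9981 0.0009] [ 0.0015  0.0008 -1.    ]
heading x 176.47 tilt 0.1
  -> [0.531  0.1953 0.131 ] tool cm [ 0.1  -0.16  6.11]
```

{"name": "step_arm", "arguments": {"motion": [{"linear":[0.1,-0.15,2],"dr":[0,0,0],"hand":0.62},{"linear":[0,0,2],"dr":[0,0,0],"hand":0.62},{"linear":[0,0,1.5],"dr":[0,0,0],"hand":0.62},{"linear":[0,0,0.6],"dr":[0,0,0],"hand":0.62},{"linear":[0,0,0],"dr":[0,0,0],"hand":0.62},{"linear":[0,0,0],"dr":[0,0,0],"hand":1},{"linear":[0,0,0],"dr":[0,0,0],"hand":1},{"linear":[0,0,0],"dr":[0,0,0],"hand":1}], "grip_force": 12}}

```text
t: 33.65
eef_pos: [0.5306, 0.1951, 0.1303]
tcp_rot: [0.097, 3.139, 0.001]
wrist_force: [0.1, -0.2, 0.2]
width: 0.0195
grasp_force: 12.0
```

{"name": "step_arm", "arguments": {"motion": [{"linear":[0,0,-0.5],"dr":[0,0,0],"hand":1},{"linear":[0,0,-1],"dr":[0,0,0],"hand":1},{"linear":[0,0,-1.5],"dr":[0,0,0],"hand":1},{"linear":[0,0,-1.5],"dr":[0,0,0],"hand":1},{"linear":[0,0,-2],"dr":[0,0,0],"hand":1},{"linear":[0,0,-2],"dr":[0,0,0],"hand":1},{"linear":[0,0,-2.5],"dr":[0,0,0],"hand":1},{"linear":[0,0,-3],"dr":[0,0,0],"hand":1}]}}

```text
t: 34.65
eef_pos: [0.5301, 0.1948, 0.2715]
tcp_rot: [-0.096, -3.14, 0.0]
wrist_force: [0.2, 0.2, 0.2]
width: 0.0192
grasp_force: 12.0
```

{"name": "step_arm", "arguments": {"motion": [{"linear":[0,-1,-3],"dr":[0,0,0],"hand":1},{"linear":[0,-3,-3],"dr":[0,0,0],"hand":1},{"linear":[-1,-4,-1],"dr":[0,0,0],"hand":1},{"linear":[-1.8,-4,0],"dr":[0,0,0],"hand":1},{"linear":[-2.8,-3.6,0],"dr":[0,0,0],"hand":1},{"linear":[-2.8,-3.6,0],"dr":[0,0,0],"hand":1},{"linear":[-2.8,-3.6,0],"dr":[0,0,0],"hand":1},{"linear":[-2.8,-3.6,0],"dr":[0,0,0],"hand":1}]}}

```text
t: 35.65
eef_pos: [0.6544, -0.0785, 0.3411]
tcp_rot: [0.096, 3.14, 0.0]
wrist_force: [0.1, 0.1, -0.2]
width: 0.0192
grasp_force: 12.0
```

{"name": "step_arm", "arguments": {"motion": [{"linear":[-2.8,-3.6,0],"dr":[0,0,0],"hand":1},{"linear":[-3,-3.6,0],"dr":[0,0,0],"hand":1},{"linear":[0,0,0],"dr":[0,0,-6.5],"hand":1},{"linear":[0,0,0],"dr":[0,0,-6.5],"hand":1},{"linear":[0,0,0],"dr":[0,0,-6.2],"hand":1},{"linear":[0,0,0],"dr":[0,0,0],"hand":1},{"linear":[0,0,0],"dr":[0,0,0],"hand":1},{"linear":[0,0,0],"dr":[0,0,0],"hand":1}]}}

```text
t: 36.65
eef_pos: [0.7072, -0.1526, 0.3402]
tcp_rot: [-0.427, 3.112, -0.0]
wrist_force: [0.4, 0.4, -0.6]
width: 0.0192
grasp_force: 12.0
```

Run:
```python
from rk import *
s,Rm=look((.670,-.164),.274,"c5"); rackpts(s,Rm,(.670,-.164),.274,-.025)
```

```text
t 36.65 q [ 0.6467  0.7875 -0.9859  1.1543  0.634   1.4984  1.6198] p [ 0.7072 -0.1526  0.3402] w 0.0192 g 12.0 F [ 0.3648  0.3746 -0.5653]
x,y,z axes [-0.9631 -0.2691 -0.0001] [-0.2691  0.9631 -0.0001] [ 0.0001 -0.0001 -1.    ]
heading x -164.39 tilt 0.01
wrist cap px [278.  84.] 401 rack-frame med [-43.3721  24.8193  78.7107] ext [28.3273 18.1773 84.738 ] max z 84.26865061710265
wrist cap px [321.  92.] 363 rack-frame med [-34.6684  73.9415  75.6116] ext [22.1981 18.0337 12.2787] max z 80.73186956274992
wrist cap px [257. 267.] 2133 rack-frame med [ 33.0634  -0.0417 360.458 ] ext [10.8073 18.9253 19.7073] max z 362.3789022857678
rack [ 0.6714 -0.163   0.2759] deg 15.81 inliers 3589 7681
  -> [ 0.7144 -0.1775  0.175 ] tool cm [-0.02 -2.59 16.52]
  -> [ 0.7144 -0.1775  0.1099] tool cm [0.   0.   6.51]
```

{"name": "step_arm", "arguments": {"motion": [{"linear":[-0.4,-2.6,3],"dr":[0,0,0],"hand":1},{"linear":[0,0,4],"dr":[0,0,0],"hand":1},{"linear":[0,0,4],"dr":[0,0,0],"hand":1},{"linear":[0,0,4],"dr":[0,0,0],"hand":1},{"linear":[0,0,3],"dr":[0,0,0],"hand":1},{"linear":[0,0,2],"dr":[0,0,0],"hand":1},{"linear":[0,0,0.5],"dr":[0,0,0],"hand":1},{"linear":[0,0,0],"dr":[0,0,0],"hand":1}]}}

```text
t: 37.7
eef_pos: [0.7186, -0.1765, 0.1357]
tcp_rot: [-0.428, 3.111, -0.0]
wrist_force: [0.1, -0.2, 0.7]
width: 0.0192
grasp_force: 12.0
```

{"name": "step_arm", "arguments": {"motion": [{"linear":[0,0,1],"dr":[0,0,0],"hand":1},{"linear":[0,0,0.9],"dr":[0,0,0],"hand":1},{"linear":[0,0,0.5],"dr":[0,0,0],"hand":1},{"linear":[0,0,0.3],"dr":[0,0,0],"hand":1},{"linear":[0.78,0,0.05],"dr":[0,0,0],"hand":1},{"linear":[0.77,0,0.1],"dr":[0,0,0],"hand":1},{"linear":[0.76,0,0.17],"dr":[0,0,0],"hand":1},{"linear":[0.74,0,0.23],"dr":[0,0,0],"hand":1}], "grip_force": 4}}

```text
t: 38.7
eef_pos: [0.6879, -0.1853, 0.1021]
tcp_rot: [0.428, -3.112, 0.0]
wrist_force: [-0.2, 0.2, 0.6]
width: 0.0199
grasp_force: 4.0
```

Run:
```python
from rk import *
s,Rm=log(); Rz=R.from_euler("z",.274).as_matrix(); print("rack frame TCP mm",1000*(s["eef_pos"]-[.670,-.164,0])@Rz, "expect 12 -25 ~102")
```

```text
t 38.7 q [ 0.7003  0.9845 -0.8806  1.4045  0.7925  1.1253  1.5416] p [ 0.6879 -0.1853  0.1021] w 0.0199 g 4.0 F [-0.1534  0.1565  0.5543]
x,y,z axes [-0.9629 -0.27    0.0006] [-0.27    0.9629 -0.0001] [-0.0005 -0.0003 -1.    ]
rack frame TCP mm [ 11.5101 -25.3833 102.0723] expect 12 -25 ~102
```

{"name": "step_arm", "arguments": {"motion": [{"linear":[0.72,0,0.3],"dr":[0,0,0],"hand":1},{"linear":[0.69,0,0.36],"dr":[0,0,0],"hand":1},{"linear":[0.65,0,0.42],"dr":[0,0,0],"hand":1},{"linear":[0.62,0,0.47],"dr":[0,0,0],"hand":1},{"linear":[0.57,0,0.52],"dr":[0,0,0],"hand":1},{"linear":[0.52,0,0.57],"dr":[0,0,0],"hand":1},{"linear":[0.47,0,0.62],"dr":[0,0,0],"hand":1},{"linear":[0.42,0,0.65],"dr":[0,0,0],"hand":1}]}}

```text
t: 39.7
eef_pos: [0.6437, -0.1975, 0.0628]
tcp_rot: [-0.428, 3.112, 0.0]
wrist_force: [-0.3, 0.3, -0.3]
width: 0.0199
grasp_force: 4.0
```

{"name": "step_arm", "arguments": {"motion": [{"linear":[0.36,0,0.69],"dr":[0,0,0],"hand":1},{"linear":[0,0,0],"dr":[0,0,0],"hand":1},{"linear":[0,0,0],"dr":[0,0,0],"hand":0.72},{"linear":[0,0,0],"dr":[0,0,0],"hand":0.66},{"linear":[0,0,0],"dr":[0,0,0],"hand":0.66},{"linear":[0,0,-2],"dr":[0,0,0],"hand":0.66},{"linear":[0,0,-3],"dr":[0,0,0],"hand":0.66},{"linear":[0,0,-4],"dr":[0,0,0],"hand":0.66}]}}

```text
t: 40.7
eef_pos: [0.6403, -0.1983, 0.1481]
tcp_rot: [0.429, -3.112, -0.0]
wrist_force: [-0.5, -0.5, -0.5]
width: 0.0299
grasp_force: 0.0
```

{"name": "step_arm", "arguments": {"motion": [{"linear":[0,0,-5],"dr":[0,0,0],"hand":0.62},{"linear":[-3,0,-5],"dr":[0,0,0],"hand":0.62},{"linear":[-3,0,-4],"dr":[0,0,0],"hand":0.62},{"linear":[-3,0,-2],"dr":[0,0,0],"hand":0.62},{"linear":[0,0,0],"dr":[0,0,0],"hand":0.62},{"linear":[0,0,0],"dr":[0,0,0],"hand":0.62},{"linear":[0,0,0],"dr":[0,0,0],"hand":0.62},{"linear":[0,0,0],"dr":[0,0,0],"hand":0.62}]}}

```text
t: 41.7
eef_pos: [0.7264, -0.1749, 0.3059]
tcp_rot: [0.427, -3.111, 0.0]
wrist_force: [0.5, -0.5, -0.2]
width: 0.0338
grasp_force: 0.0
```

Run:
```python
from rk import *
s,Rm=look((.670,-.164),.274,"c6")
```

```text
t 41.7 q [ 0.6391  0.8491 -0.9628  1.1187  0.6676  1.4747  1.647 ] p [ 0.7264 -0.1749  0.3059] w 0.0338 g 0.0 F [ 0.5209 -0.5044 -0.1795]
x,y,z axes [-0.963  -0.2696  0.0011] [-0.2696  0.963   0.    ] [-0.0011 -0.0003 -1.    ]
heading x -164.36 tilt 0.07
wrist cap px [306.  70.] 505 rack-frame med [-43.6128  24.8428  78.9626] ext [31.8071 20.9266 84.7793] max z 84.02449211401753
wrist cap px [258.  76.] 478 rack-frame med [-38.3209 -24.7315  77.183 ] ext [30.9563 18.4756 82.1516] max z 82.41171196996164
wrist cap px [353.  79.] 462 rack-frame med [-35.0388  73.322   75.4469] ext [23.1063 17.6927 13.0061] max z 80.81351038614473
rack [ 0.6717 -0.163   0.2776] deg 15.9 inliers 3711 9194
```

{"name": "step_arm", "arguments": {"motion": [{"linear":[0,0,0],"dr":[0,0,9.6],"hand":0.62},{"linear":[0,0,0],"dr":[0,0,9.6],"hand":0.62},{"linear":[4,3.5,0],"dr":[0,0,0],"hand":0.62},{"linear":[4,3.5,0],"dr":[0,0,0],"hand":0.62},{"linear":[4,4,0],"dr":[0,0,0],"hand":0.62},{"linear":[3,4.2,0],"dr":[0,0,0],"hand":0.62},{"linear":[2,4.4,0],"dr":[0,0,0],"hand":0.62},{"linear":[2,4.4,0],"dr":[0,0,0],"hand":0.62}]}}

```text
t: 42.75
eef_pos: [0.5512, 0.078, 0.3065]
tcp_rot: [0.098, 3.14, -0.001]
wrist_force: [0.3, 0.4, 0.2]
width: 0.0335
grasp_force: 0.0
```

{"name": "step_arm", "arguments": {"motion": [{"linear":[1.5,4.4,0],"dr":[0,0,0],"hand":0.62},{"linear":[1,4.4,0],"dr":[0,0,0],"hand":0.62},{"linear":[0.3,4.4,0],"dr":[0,0,0],"hand":0.62},{"linear":[0,4.5,0],"dr":[0,0,0],"hand":0.62},{"linear":[0,0,4],"dr":[0,0,0],"hand":0.62},{"linear":[0,0,4],"dr":[0,0,0],"hand":0.62},{"linear":[0,0,3.5],"dr":[0,0,0],"hand":0.62},{"linear":[0,0,0],"dr":[0,0,0],"hand":0.62}]}}

```text
t: 43.75
eef_pos: [0.5337, 0.2542, 0.1892]
tcp_rot: [-0.096, -3.136, 0.004]
wrist_force: [-0.1, 0.7, 1.3]
width: 0.0335
grasp_force: 0.0
```

Run:
```python
from h import *
s,Rm=log(); head(Rm); to(s,Rm,[.5347,.2545,.131])
```

```text
t 43.75 q [ 0.1266  0.7012 -0.94    1.7059  0.6331  1.0745  0.489 ] p [0.5337 0.2542 0.1892] w 0.0335 g 0.0 F [-0.0705  0.6518  1.2758]
x,y,z axes [-0.9981  0.0613  0.0042] [ 0.0613  0.9981 -0.0027] [-0.0043 -0.0024 -1.    ]
heading x 176.49 tilt 0.29
  -> [0.5347 0.2545 0.131 ] tool cm [-0.12  0.06  5.82]
```

{"name": "step_arm", "arguments": {"motion": [{"linear":[-0.1,0,2],"dr":[0,0,0],"hand":0.62},{"linear":[0,0,2],"dr":[0,0,0],"hand":0.62},{"linear":[0,0,1.3],"dr":[0,0,0],"hand":0.62},{"linear":[0,0,0.5],"dr":[0,0,0],"hand":0.62},{"linear":[0,0,0],"dr":[0,0,0],"hand":0.62},{"linear":[0,0,0],"dr":[0,0,0],"hand":1},{"linear":[0,0,0],"dr":[0,0,0],"hand":1},{"linear":[0,0,0],"dr":[0,0,0],"hand":1}], "grip_force": 12}}

```text
t: 44.75
eef_pos: [0.5364, 0.2557, 0.1338]
tcp_rot: [0.097, 3.139, 0.001]
wrist_force: [-1.0, 0.4, 1.1]
width: 0.0195
grasp_force: 12.0
```

{"name": "step_arm", "arguments": {"motion": [{"linear":[0,0,-0.5],"dr":[0,0,0],"hand":1},{"linear":[0,0,-1],"dr":[0,0,0],"hand":1},{"linear":[0,0,-1.5],"dr":[0,0,0],"hand":1},{"linear":[0,0,-1.5],"dr":[0,0,0],"hand":1},{"linear":[0,0,-2],"dr":[0,0,0],"hand":1},{"linear":[0,0,-2],"dr":[0,0,0],"hand":1},{"linear":[0,0,-2.5],"dr":[0,0,0],"hand":1},{"linear":[0,0,-3],"dr":[0,0,0],"hand":1}]}}

```text
t: 45.75
eef_pos: [0.5359, 0.2554, 0.275]
tcp_rot: [-0.096, -3.14, 0.0]
wrist_force: [1.4, -0.2, -1.0]
width: 0.0194
grasp_force: 12.0
```

{"name": "step_arm", "arguments": {"motion": [{"linear":[0,-1,-3],"dr":[0,0,0],"hand":1},{"linear":[0,-3,-3],"dr":[0,0,0],"hand":1},{"linear":[0,-4.4,-1],"dr":[0,0,0],"hand":1},{"linear":[-1,-4.4,0],"dr":[0,0,0],"hand":1},{"linear":[-2.3,-4.4,0],"dr":[0,0,0],"hand":1},{"linear":[-2.5,-4.4,0],"dr":[0,0,0],"hand":1},{"linear":[-2.8,-3.6,0],"dr":[0,0,0],"hand":1},{"linear":[-2.8,-3.6,0],"dr":[0,0,0],"hand":1}]}}

```text
t: 46.75
eef_pos: [0.6328, -0.0404, 0.3446]
tcp_rot: [0.097, 3.139, -0.0]
wrist_force: [0.4, 0.5, 0.2]
width: 0.0196
grasp_force: 12.0
```

{"name": "step_arm", "arguments": {"motion": [{"linear":[-2.8,-3.6,0],"dr":[0,0,0],"hand":1},{"linear":[-2.8,-3.6,0],"dr":[0,0,0],"hand":1},{"linear":[-2.8,-3.6,0],"dr":[0,0,-6.5],"hand":1},{"linear":[0,0,0],"dr":[0,0,-6.5],"hand":1},{"linear":[0,0,0],"dr":[0,0,-6.2],"hand":1},{"linear":[0,0,0],"dr":[0,0,0],"hand":1},{"linear":[0,0,0],"dr":[0,0,0],"hand":1},{"linear":[0,0,0],"dr":[0,0,0],"hand":1}]}}

```text
t: 47.75
eef_pos: [0.7094, -0.1519, 0.3437]
tcp_rot: [-0.427, 3.112, -0.0]
wrist_force: [0.3, -0.1, 0.3]
width: 0.0191
grasp_force: 12.0
```

Run:
```python
from rk import *
s,Rm=look((.670,-.164),.274,"c7"); rackpts(s,Rm,(.670,-.164),.274,-.075)
```

```text
t 47.75 q [ 0.6453  0.7929 -0.9977  1.142   0.6433  1.5111  1.6169] p [ 0.7094 -0.1519  0.3437] w 0.0191 g 12.0 F [ 0.2677 -0.0604  0.2777]
x,y,z axes [-0.9631 -0.2693 -0.0001] [-0.2693  0.9631 -0.0002] [ 0.0001 -0.0002 -1.    ]
heading x -164.38 tilt 0.01
wrist cap px [278.  82.] 393 rack-frame med [-43.4663  24.9027  79.1804] ext [28.9356 18.1098 85.0795] max z 84.30472962428084
wrist cap px [235.  87.] 362 rack-frame med [-38.1668 -24.4203  77.2672] ext [22.2546 18.2747 12.5047] max z 82.56673339957767
wrist cap px [321.  90.] 357 rack-frame med [-34.7094  73.7366  76.0329] ext [22.3449 17.4666 12.0388] max z 80.8045065572365
wrist cap px [257. 263.] 2388 rack-frame med [ 34.6618   0.0963 361.1583] ext [14.5474 18.1632 19.1136] max z 362.442915291994
rack [ 0.6717 -0.163   0.2793] deg 16.0 inliers 3044 7760
  -> [ 0.7279 -0.2256  0.175 ] tool cm [ 0.2  -7.6  16.88]
  -> [ 0.7279 -0.2256  0.1099] tool cm [0.   0.   6.51]
```

{"name": "step_arm", "arguments": {"motion": [{"linear":[-0.2,-3.8,2],"dr":[0,0,0],"hand":1},{"linear":[0,-3.8,3],"dr":[0,0,0],"hand":1},{"linear":[0,0,4],"dr":[0,0,0],"hand":1},{"linear":[0,0,4],"dr":[0,0,0],"hand":1},{"linear":[0,0,4],"dr":[0,0,0],"hand":1},{"linear":[0,0,3],"dr":[0,0,0],"hand":1},{"linear":[0,0,0.5],"dr":[0,0,0],"hand":1},{"linear":[0,0,0],"dr":[0,0,0],"hand":1}]}}

```text
t: 48.8
eef_pos: [0.7323, -0.2246, 0.1393]
tcp_rot: [-0.428, 3.111, -0.0]
wrist_force: [0.7, -0.0, 0.2]
width: 0.0195
grasp_force: 12.0
```

{"name": "step_arm", "arguments": {"motion": [{"linear":[0,0,1],"dr":[0,0,0],"hand":1},{"linear":[0,0,0.9],"dr":[0,0,0],"hand":1},{"linear":[0,0,0.5],"dr":[0,0,0],"hand":1},{"linear":[0,0,0.3],"dr":[0,0,0],"hand":1},{"linear":[0.81,0,0.05],"dr":[0,0,0],"hand":1},{"linear":[0.8,0,0.1],"dr":[0,0,0],"hand":1},{"linear":[0.79,0,0.18],"dr":[0,0,0],"hand":1},{"linear":[0.77,0,0.24],"dr":[0,0,0],"hand":1}], "grip_force": 4}}

```text
t: 49.8
eef_pos: [0.7005, -0.2336, 0.1053]
tcp_rot: [0.428, -3.112, 0.0]
wrist_force: [-0.1, -0.0, -0.7]
width: 0.0198
grasp_force: 4.0
```

Run:
```python
from rk import *
s,Rm=log(); Rz=R.from_euler("z",.274).as_matrix(); print("rack frame TCP mm",1000*(s["eef_pos"]-[.670,-.164,0])@Rz, "expect 11 -75 ~105")
```

```text
t 49.8 q [ 0.7373  1.0205 -0.8895  1.3181  0.802   1.1719  1.6263] p [ 0.7005 -0.2336  0.1053] w 0.0198 g 4.0 F [-0.1047 -0.0342 -0.7313]
x,y,z axes [-0.9629 -0.27    0.0007] [-0.27    0.9629 -0.    ] [-0.0006 -0.0002 -1.    ]
rack frame TCP mm [ 10.512  -75.2707 105.2904] expect 11 -75 ~105
```

{"name": "step_arm", "arguments": {"motion": [{"linear":[0.75,0,0.31],"dr":[0,0,0],"hand":1},{"linear":[0.72,0,0.37],"dr":[0,0,0],"hand":1},{"linear":[0.68,0,0.44],"dr":[0,0,0],"hand":1},{"linear":[0.64,0,0.49],"dr":[0,0,0],"hand":1},{"linear":[0.59,0,0.54],"dr":[0,0,0],"hand":1},{"linear":[0.54,0,0.59],"dr":[0,0,0],"hand":1},{"linear":[0.49,0,0.64],"dr":[0,0,0],"hand":1},{"linear":[0.43,0,0.68],"dr":[0,0,0],"hand":1}]}}

```text
t: 50.8
eef_pos: [0.6545, -0.2463, 0.0647]
tcp_rot: [-0.429, 3.112, 0.0]
wrist_force: [-0.6, 0.6, 0.4]
width: 0.0197
grasp_force: 4.0
```

{"name": "step_arm", "arguments": {"motion": [{"linear":[0.37,0,0.72],"dr":[0,0,0],"hand":1},{"linear":[0,0,0],"dr":[0,0,0],"hand":1},{"linear":[0,0,0],"dr":[0,0,0],"hand":0.72},{"linear":[0,0,0],"dr":[0,0,0],"hand":0.66},{"linear":[0,0,0],"dr":[0,0,0],"hand":0.66},{"linear":[0,0,-2],"dr":[0,0,0],"hand":0.66},{"linear":[0,0,-3],"dr":[0,0,0],"hand":0.66},{"linear":[0,0,-4],"dr":[0,0,0],"hand":0.66}]}}

```text
t: 51.8
eef_pos: [0.6511, -0.2471, 0.1497]
tcp_rot: [0.429, -3.112, -0.0]
wrist_force: [0.1, -0.5, -0.2]
width: 0.0296
grasp_force: 0.0
```

{"name": "step_arm", "arguments": {"motion": [{"linear":[0,0,-5],"dr":[0,0,0],"hand":0.62},{"linear":[-3,0,-5],"dr":[0,0,0],"hand":0.62},{"linear":[-3,0,-4],"dr":[0,0,0],"hand":0.62},{"linear":[-3,3,-2],"dr":[0,0,0],"hand":0.62},{"linear":[0,3,0],"dr":[0,0,0],"hand":0.62},{"linear":[0,0,0],"dr":[0,0,0],"hand":0.62},{"linear":[0,0,0],"dr":[0,0,0],"hand":0.62},{"linear":[0,0,0],"dr":[0,0,0],"hand":0.62}]}}

```text
t: 52.8
eef_pos: [0.7216, -0.1671, 0.308]
tcp_rot: [0.425, -3.113, 0.001]
wrist_force: [-0.7, 0.2, -0.1]
width: 0.0335
grasp_force: 0.0
```

Run:
```python
from rk import *
s,Rm=look((.670,-.164),.274,"c8")
p=cv2.imread("pics/c8.png"); cv2.imwrite("pics/w8.png",cv2.resize(p[0:260,100:447],(800,600)))
```

```text
t 52.8 q [ 0.6455  0.8413 -0.9801  1.1401  0.6722  1.4718  1.6266] p [ 0.7216 -0.1671  0.308 ] w 0.0335 g 0.0 F [-0.7007  0.2496 -0.1329]
x,y,z axes [-0.9634 -0.2679  0.0002] [-0.2679  0.9634 -0.0006] [-0.0001 -0.0006 -1.    ]
heading x -164.46 tilt 0.04
wrist cap px [297.  73.] 492 rack-frame med [-43.3512  24.745   78.9411] ext [30.3842 18.6347 84.7204] max z 84.4529556514643
wrist cap px [202.  76.] 483 rack-frame med [-40.9975 -74.1422  78.2127] ext [30.0003 19.6788 83.9238] max z 83.77495987816503
wrist cap px [249.  78.] 463 rack-frame med [-38.6331 -25.1559  77.2625] ext [29.5569 18.04   81.7607] max z 82.47199487271281
wrist cap px [344.  82.] 450 rack-frame med [-34.5091  73.3838  75.6312] ext [22.2346 17.7197 12.5178] max z 80.92867238389415
rack [ 0.6717 -0.163   0.2767] deg 15.85 inliers 3040 9439
```

View pics/w8.png

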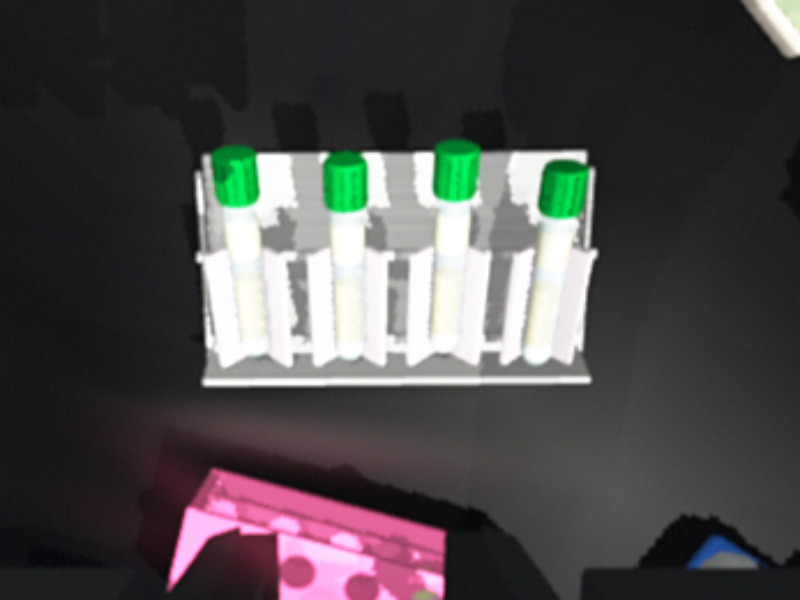

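All four tubes lie in their troughs, caps at (235,175), (345,180), (456,170) and (563,188), feet by the stop. Next I'll shut the hood.

{"name": "step_arm", "arguments": {"motion": [{"linear":[0,0,-2],"dr":[0,0,9.9],"hand":0.6},{"linear":[0,0,-2],"dr":[0,0,9.9],"hand":0.6},{"linear":[0,0,-2],"dr":[0,0,9.9],"hand":0.6},{"linear":[0,0,-2],"dr":[0,0,9.9],"hand":0.6},{"linear":[0,0,0],"dr":[0,0,9.9],"hand":0.6},{"linear":[0,0,0],"dr":[0,0,9.9],"hand":0.6},{"linear":[0,0,0],"dr":[0,0,9.9],"hand":0.6},{"linear":[0,0,0],"dr":[0,0,9.9],"hand":0.6}]}}

```text
t: 53.85
eef_pos: [0.7216, -0.1661, 0.3878]
tcp_rot: [-1.663, -2.665, 0.0]
wrist_force: [0.3, -0.2, 0.1]
width: 0.035
grasp_force: 0.0
```

{"name": "step_arm", "arguments": {"motion": [{"linear":[0,0,0],"dr":[0,0,9.9],"hand":0.7},{"linear":[0,0,0],"dr":[0,0,9.9],"hand":0.7},{"linear":[0,0,0],"dr":[0,0,9.9],"hand":0.7},{"linear":[0,0,0],"dr":[0,0,0],"hand":0.7},{"linear":[4,-1.3,0],"dr":[0,0,0],"hand":0.7},{"linear":[4,-1.3,0],"dr":[0,0,0],"hand":0.7},{"linear":[4,-1.3,0],"dr":[0,0,0],"hand":0.7},{"linear":[4,-1.3,0],"dr":[0,0,0],"hand":0.7}]}}

```text
t: 54.85
eef_pos: [0.6783, -0.0017, 0.3879]
tcp_rot: [2.279, 2.162, -0.0]
wrist_force: [-0.8, 1.1, 1.1]
width: 0.0264
grasp_force: 0.0
```

Run:
```python
from h import *
s,Rm=log(); head(Rm); to(s,Rm,[.6213,.2183,.36],[.6213,.2183,.2734])
p,d=optics.snapshot("wrist"); c,T=camT("wrist",s); W=cloud(c,T,d); hs=cv2.cvtColor(p,cv2.COLOR_RGB2HSV)
m=(hs[...,0]>100)&(hs[...,0]<125)&(hs[...,1]>130)&(d>0)&(W[...,2]>.265)&(W[...,2]<.31)&(W[...,1]>.1)
P=W[m]; 
if len(P): print(len(P),np.median(P,0),np.percentile(P,3,0),np.percentile(P,97,0))
```

```text
t 54.85 q [ 0.3492  0.5805 -0.6973  1.2374  0.3629  1.4468 -0.3612] p [ 0.6783 -0.0017  0.3879] w 0.0264 g 0.0 F [-0.7738  1.0975  1.1083]
x,y,z axes [ 0.0524  0.9986 -0.0001] [ 0.9986 -0.0524  0.    ] [ 0.     -0.0001 -1.    ]
heading x 86.99 tilt 0.0
  -> [0.6213 0.2183 0.36  ] tool cm [21.67 -6.85  2.79]
  -> [0.6213 0.2183 0.2734] tool cm [ 0.   -0.    8.66]
```

{"name": "step_arm", "arguments": {"motion": [{"linear":[4.3,-1.37,0],"dr":[0,0,0.6],"hand":0.7},{"linear":[4.3,-1.37,0],"dr":[0,0,0],"hand":0.7},{"linear":[4.3,-1.37,0],"dr":[0,0,0],"hand":0.7},{"linear":[4.3,-1.37,0],"dr":[0,0,0],"hand":0.7},{"linear":[4.3,-1.37,0],"dr":[0,0,0],"hand":0.7},{"linear":[0,0,2.8],"dr":[0,0,0],"hand":0.7},{"linear":[0,0,0],"dr":[0,0,0],"hand":0.7},{"linear":[0,0,0],"dr":[0,0,0],"hand":0.7}]}}

```text
t: 55.9
eef_pos: [0.625, 0.2155, 0.3606]
tcp_rot: [2.294, 2.146, 0.001]
wrist_force: [-0.1, -0.8, 0.8]
width: 0.026
grasp_force: 0.0
```

Run:
```python
from h import *
s,Rm=log(); head(Rm); to(s,Rm,[.6213,.2183,.2734])
p,d=optics.snapshot("wrist"); c,T=camT("wrist",s); W=cloud(c,T,d); hs=cv2.cvtColor(p,cv2.COLOR_RGB2HSV)
m=(hs[...,0]>100)&(hs[...,0]<125)&(hs[...,1]>130)&(d>0)&(W[...,2]>.265)&(W[...,2]<.31)&(W[...,1]>.1)
P=W[m]; 
if len(P): print(len(P),np.median(P,0),np.percentile(P,3,0),np.percentile(P,97,0))
```

```text
t 55.9 q [ 0.0539  0.5685 -0.7283  1.333   0.3741  1.3771 -0.7328] p [0.625  0.2155 0.3606] w 0.026 g 0.0 F [-0.1341 -0.8222  0.8445]
x,y,z axes [0.0669 0.9978 0.    ] [ 0.9978 -0.0669  0.0006] [ 0.0006 -0.     -1.    ]
heading x 86.16 tilt 0.04
  -> [0.6213 0.2183 0.2734] tool cm [ 0.26 -0.4   8.72]
1928 [0.6225 0.2232 0.2868] [0.6165 0.1785 0.2842] [0.6284 0.2603 0.2885]
```

{"name": "step_arm", "arguments": {"motion": [{"linear":[0.3,-0.3,2],"dr":[0,0,0],"hand":0.7},{"linear":[0,0,3],"dr":[0,0,0],"hand":0.7},{"linear":[0,0,2.2],"dr":[0,0,0],"hand":0.7},{"linear":[0,0,1.5],"dr":[0,0,0],"hand":0.7},{"linear":[0,0,0],"dr":[0,0,0],"hand":1},{"linear":[0,0,0],"dr":[0,0,0],"hand":1},{"linear":[0,0,0],"dr":[0,0,0],"hand":1},{"linear":[0,0,0],"dr":[0,0,0],"hand":1}], "grip_force": 20}}

```text
t: 56.95
eef_pos: [0.6221, 0.2198, 0.2739]
tcp_rot: [2.294, 2.145, 0.002]
wrist_force: [1.1, -0.4, 1.4]
width: 0.01
grasp_force: 19.9
```

Run:
```python
from h import *
s,Rm=log()
yaw=-.058; o=np.array([.504,.223]); xa=np.array([np.cos(yaw),np.sin(yaw),0])
hin=np.array([*(o+.082*xa[:2]),.092]); g=s["eef_pos"]-.011*Rm[:,2]
v=g-hin; ang=np.arctan2(v[2],-v@xa); print("radius",np.hypot(v[2],v@xa),"theta",ang-.2075)
th=np.linspace(ang-.2075,0.0,24); r=.194
pts=[-r*np.cos(t+.2075)*xa+np.array([0,0,r*np.sin(t+.2075)]) for t in th]
for a,b,t in zip(pts[:-1],pts[1:],th[1:]): print(round(t,3),(100*Rm.T@(b-a)).round(2).tolist())
```

```text
t 56.95 q [ 0.0453  0.628  -0.7065  1.4516  0.4199  1.2143 -0.78  ] p [0.6221 0.2198 0.2739] w 0.01 g 19.9 F [ 1.097  -0.4262  1.421 ]
x,y,z axes [0.0669 0.9978 0.0005] [ 0.9978 -0.0669  0.0018] [ 0.0018  0.0004 -1.    ]
radius 0.19621970734797375 theta 1.5483430414130648
1.481 [-0.01, -1.29, -0.2]
1.414 [-0.01, -1.3, -0.11]
1.346 [-0.01, -1.31, -0.02]
1.279 [-0.01, -1.3, 0.06]
1.212 [-0.01, -1.3, 0.15]
1.144 [-0.01, -1.28, 0.24]
1.077 [-0.01, -1.26, 0.32]
1.01 [-0.01, -1.24, 0.41]
0.942 [-0.01, -1.21, 0.49]
0.875 [-0.01, -1.17, 0.57]
0.808 [-0.01, -1.13, 0.65]
0.741 [-0.01, -1.09, 0.72]
0.673 [-0.01, -1.04, 0.8]
0.606 [-0.01, -0.98, 0.86]
0.539 [-0.01, -0.92, 0.93]
0.471 [-0.01, -0.86, 0.99]
0.404 [-0.01, -0.79, 1.04]
0.337 [-0.01, -0.72, 1.09]
0.269 [-0.01, -0.64, 1.14]
0.202 [-0.01, -0.56, 1.18]
0.135 [-0.0, -0.48, 1.21]
0.067 [-0.0, -0.4, 1.24]
0.0 [-0.0, -0.31, 1.27]
```

{"name": "step_arm", "arguments": {"motion": [{"linear":[0,-1.29,-0.2],"dr":[0,0,0],"hand":1},{"linear":[0,-1.3,-0.11],"dr":[0,0,0],"hand":1},{"linear":[0,-1.31,-0.02],"dr":[0,0,0],"hand":1},{"linear":[0,-1.3,0.06],"dr":[0,0,0],"hand":1},{"linear":[0,-1.3,0.15],"dr":[0,0,0],"hand":1},{"linear":[0,-1.28,0.24],"dr":[0,0,0],"hand":1},{"linear":[0,-1.26,0.32],"dr":[0,0,0],"hand":1},{"linear":[0,-1.24,0.41],"dr":[0,0,0],"hand":1}]}}

```text
t: 57.95
eef_pos: [0.5183, 0.2263, 0.2636]
tcp_rot: [2.294, 2.146, 0.0]
wrist_force: [6.7, 1.3, -11.3]
width: 0.0097
grasp_force: 20.4
```

{"name": "step_arm", "arguments": {"motion": [{"linear":[0,-1.21,0.49],"dr":[0,0,0],"hand":1},{"linear":[0,-1.17,0.57],"dr":[0,0,0],"hand":1},{"linear":[0,-1.13,0.65],"dr":[0,0,0],"hand":1},{"linear":[0,-1.09,0.72],"dr":[0,0,0],"hand":1},{"linear":[0,-1.04,0.8],"dr":[0,0,0],"hand":1},{"linear":[0,-0.98,0.86],"dr":[0,0,0],"hand":1},{"linear":[0,-0.92,0.93],"dr":[0,0,0],"hand":1},{"linear":[0,-0.86,0.99],"dr":[0,0,0],"hand":1}]}}

```text
t: 58.95
eef_pos: [0.4344, 0.2319, 0.2037]
tcp_rot: [2.294, 2.146, -0.001]
wrist_force: [3.6, -2.6, -0.7]
width: 0.0098
grasp_force: 20.0
```

{"name": "step_arm", "arguments": {"motion": [{"linear":[0,-0.79,1.04],"dr":[0,0,0],"hand":1},{"linear":[0,-0.72,1.09],"dr":[0,0,0],"hand":1},{"linear":[0,-0.64,1.14],"dr":[0,0,0],"hand":1},{"linear":[0,-0.56,1.18],"dr":[0,0,0],"hand":1},{"linear":[0,-0.48,1.21],"dr":[0,0,0],"hand":1},{"linear":[0,0,0],"dr":[0,0,0],"hand":1},{"linear":[0,0,0],"dr":[0,0,0],"hand":1},{"linear":[0,0,0],"dr":[0,0,0],"hand":1}]}}

```text
t: 59.95
eef_pos: [0.4034, 0.2339, 0.147]
tcp_rot: [2.295, 2.145, -0.0]
wrist_force: [5.3, -3.0, -4.6]
width: 0.0101
grasp_force: 20.0
```

Run:
```python
from h import *
s,Rm=log()
yaw=-.058; o=np.array([.504,.223]); xa=np.array([np.cos(yaw),np.sin(yaw),0])
hin=np.array([*(o+.082*xa[:2]),.092]); g=s["eef_pos"]-.011*Rm[:,2]
v=g-hin; ang=np.arctan2(v[2],-v@xa); print("radius",np.hypot(v[2],v@xa),"theta",ang-.2075)
```

```text
t 59.95 q [-0.0282  0.4833 -0.7279  2.0586  0.4629  0.7651 -1.1092] p [0.4034 0.2339 0.147 ] w 0.0101 g 20.0 F [ 5.3074 -2.9592 -4.5594]
x,y,z axes [ 0.0673  0.9977 -0.0002] [ 0.9977 -0.0673 -0.0001] [-0.0001 -0.0002 -1.    ]
radius 0.19454527012568126 theta 0.1385253674953604
```

{"name": "step_arm", "arguments": {"motion": [{"linear":[0,-0.25,0.6],"dr":[0,0,0],"hand":1},{"linear":[0,-0.2,0.6],"dr":[0,0,0],"hand":1},{"linear":[0,-0.15,0.6],"dr":[0,0,0],"hand":1},{"linear":[0,-0.1,0.5],"dr":[0,0,0],"hand":1},{"linear":[0,-0.05,0.3],"dr":[0,0,0],"hand":1},{"linear":[0,0,0.2],"dr":[0,0,0],"hand":1},{"linear":[0,0,0],"dr":[0,0,0],"hand":1},{"linear":[0,0,0],"dr":[0,0,0],"hand":1}]}}

```text
t: 60.95
eef_pos: [0.3984, 0.2367, 0.1216]
tcp_rot: [2.294, 2.145, 0.01]
wrist_force: [4.4, -4.0, 17.7]
width: 0.0101
grasp_force: 18.3
```

Run:
```python
from h import *
s,Rm=log()
yaw=-.058; o=np.array([.504,.223]); xa=np.array([np.cos(yaw),np.sin(yaw),0])
hin=np.array([*(o+.082*xa[:2]),.092]); g=s["eef_pos"]-.011*Rm[:,2]
v=g-hin; ang=np.arctan2(v[2],-v@xa); print("radius",np.hypot(v[2],v@xa),"theta",ang-.2075)
```

```text
t 60.95 q [-0.0681  0.5181 -0.6939  2.0859  0.5137  0.7034 -1.1653] p [0.3984 0.2367 0.1216] w 0.0101 g 18.3 F [ 4.449  -4.0263 17.7088]
x,y,z axes [0.067  0.9977 0.0034] [ 0.9977 -0.067   0.0053] [ 0.0055  0.003  -1.    ]
radius 0.19258808545078487 theta 0.004642453853545697
```

{"name": "step_arm", "arguments": {"motion": [{"linear":[0,0,-0.2],"dr":[0,0,0],"hand":0.73},{"linear":[0,0,0],"dr":[0,0,0],"hand":0.73},{"linear":[0,0,0],"dr":[0,0,0],"hand":0.73},{"linear":[0,0,-2],"dr":[0,0,0],"hand":0.73},{"linear":[0,0,-3],"dr":[0,0,0],"hand":0.73},{"linear":[0,0,-4],"dr":[0,0,0],"hand":0.73},{"linear":[0,0,-4],"dr":[0,0,0],"hand":1},{"linear":[0,-0.5,0],"dr":[0,0,0],"hand":1}]}}

```text
t: 61.95
eef_pos: [0.3919, 0.2362, 0.2538]
tcp_rot: [2.294, 2.145, 0.007]
wrist_force: [-0.1, -0.4, -0.6]
width: 0.0059
grasp_force: 0.0
```

Run:
```python
from h import *
s,Rm=log()
def red(p,d,c,T,tag):
    W=cloud(c,T,d); hs=cv2.cvtColor(p,cv2.COLOR_RGB2HSV)
    m=((hs[...,0]<8)|(hs[...,0]>172))&(hs[...,1]>150)&(d>0)&(W[...,2]>.095)&(W[...,2]<.125); P=W[m]; print(tag,len(P),(np.percentile(P,2,0)+np.percentile(P,98,0))/2,np.percentile(P[:,2],90),np.percentile(P,98,0)-np.percentile(P,2,0))
z=np.load("w1.npz"); c,T=camT("wrist",dict(eef_pos=np.array([.4579,.0733,.3565]),tcp_rot=np.array([-2.297,-2.143,.001]))); red(z["p"],z["d"],c,T,"w1")
z=np.load("top0.npz"); c,T=camT("top"); red(z["p"],z["d"],c,T,"top")
p,d=optics.snapshot("top"); red(p,d,c,T,"top now"); cv2.imwrite("pics/t2.png",cv2.resize(p[135:225,75:190,::-1],None,fx=6,fy=6,interpolation=cv2.INTER_CUBIC))
```

```text
t 61.95 q [ 0.0874  0.3017 -0.8497  1.9857  0.2759  0.9668 -0.965 ] p [0.3919 0.2362 0.2538] w 0.0059 g 0.0 F [-0.1494 -0.4214 -0.5808]
x,y,z axes [0.0672 0.9977 0.0025] [ 0.9977 -0.0672  0.0039] [ 0.0041  0.0022 -1.    ]
w1 291 [0.4584 0.1203 0.1058] 0.11027851942431594 [0.019  0.0191 0.0103]
top 44 [0.4574 0.1206 0.1092] 0.11392687839587397 [0.0198 0.0189 0.0122]
top now 42 [0.4576 0.1231 0.1069] 0.11288268424863632 [0.0149 0.0222 0.0129]
```

View pics/t2.png

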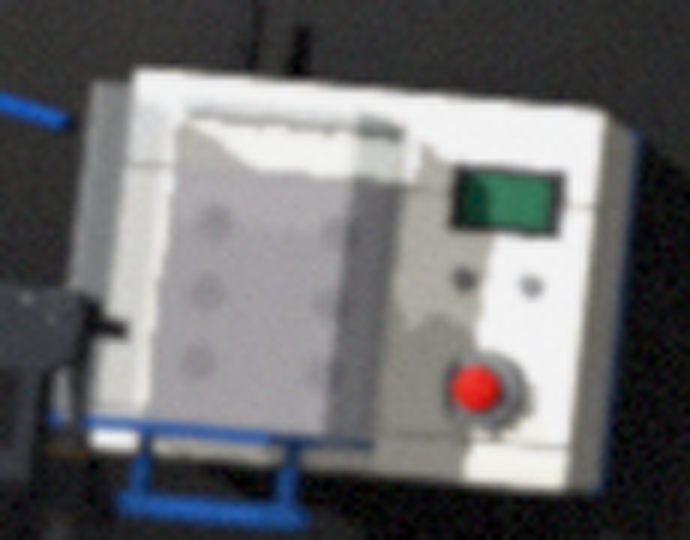

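The hood is shut and the block is empty. The red button is at crop (477,388), world (0.458, 0.1205, 0.111).

{"name": "step_arm", "arguments": {"motion": [{"linear":[-3.7,2.5,0],"dr":[0,0,0],"hand":1},{"linear":[-3.7,2.5,0],"dr":[0,0,0],"hand":1},{"linear":[-3.7,2.4,0],"dr":[0,0,0],"hand":1},{"linear":[0,0,3],"dr":[0,0,0],"hand":1},{"linear":[0,0,3],"dr":[0,0,0],"hand":1},{"linear":[0,0,3],"dr":[0,0,0],"hand":1},{"linear":[0,0,1.5],"dr":[0,0,0],"hand":1},{"linear":[0,0,0],"dr":[0,0,0],"hand":1}]}}

```text
t: 63.0
eef_pos: [0.4561, 0.1194, 0.1455]
tcp_rot: [-2.292, -2.146, 0.004]
wrist_force: [-0.6, 1.2, 0.5]
width: 0.0001
grasp_force: 0.0
```

Run:
```python
from h import *
s,Rm=log(); to(s,Rm,[.458,.1205,.122],[.458,.1205,.113])
```

```text
t 63.0 q [ 0.2122  0.4853 -0.6926  2.0465  0.444   0.7634 -0.8189] p [0.4561 0.1194 0.1455] w 0.0001 g 0.0 F [-0.6278  1.2493  0.5166]
x,y,z axes [ 0.0659  0.9978 -0.0006] [ 0.9978 -0.0659 -0.003 ] [-0.003  -0.0004 -1.    ]
  -> [0.458  0.1205 0.122 ] tool cm [0.12 0.19 2.35]
  -> [0.458  0.1205 0.113 ] tool cm [0.  0.  0.9]
```

{"name": "step_arm", "arguments": {"motion": [{"linear":[0.1,0.2,1.2],"dr":[0,0,0],"hand":1},{"linear":[0,0,1],"dr":[0,0,0],"hand":1},{"linear":[0,0,0.3],"dr":[0,0,0],"hand":1},{"linear":[0,0,0.3],"dr":[0,0,0],"hand":1},{"linear":[0,0,0.3],"dr":[0,0,0],"hand":1},{"linear":[0,0,0.1],"dr":[0,0,0],"hand":1},{"linear":[0,0,0],"dr":[0,0,0],"hand":1},{"linear":[0,0,0],"dr":[0,0,0],"hand":1}]}}

```text
t: 64.0
eef_pos: [0.4594, 0.1203, 0.1149]
tcp_rot: [2.294, 2.146, 0.0]
wrist_force: [-0.9, -0.3, 3.5]
width: 0.0004
grasp_force: 1.9
```

{"name": "step_arm", "arguments": {"motion": [{"linear":[0,0,0.2],"dr":[0,0,0],"hand":1},{"linear":[0,0,0.1],"dr":[0,0,0],"hand":1},{"linear":[0,0,0.1],"dr":[0,0,0],"hand":1},{"linear":[0,0,0],"dr":[0,0,0],"hand":1},{"linear":[0,0,0],"dr":[0,0,0],"hand":1},{"linear":[0,0,0],"dr":[0,0,0],"hand":1},{"linear":[0,0,0],"dr":[0,0,0],"hand":1},{"linear":[0,0,0],"dr":[0,0,0],"hand":1}]}}

```text
t: 65.0
eef_pos: [0.4595, 0.1204, 0.1129]
tcp_rot: [2.292, 2.145, -0.001]
wrist_force: [-10.4, -4.2, 36.3]
width: 0.0004
grasp_force: 18.2
```

{"name": "step_arm", "arguments": {"motion": [{"linear":[0,0,-1],"dr":[0,0,0],"hand":1},{"linear":[0,0,-3],"dr":[0,0,0],"hand":1},{"linear":[0,0,-4],"dr":[0,0,0],"hand":1},{"linear":[0,0,-4],"dr":[0,0,0],"hand":1},{"linear":[0,0,-4],"dr":[0,0,0],"hand":1},{"linear":[-3,0,-2],"dr":[0,0,0],"hand":1},{"linear":[-3,0,0],"dr":[0,0,0],"hand":1},{"linear":[0,0,0],"dr":[0,0,0],"hand":1}]}}

```text
t: 66.0
eef_pos: [0.4553, 0.058, 0.2905]
tcp_rot: [2.298, 2.141, -0.001]
wrist_force: [-0.1, 0.7, 0.7]
width: 0.0003
grasp_force: 0.0
```

Run:
```python
from rk import *
s,Rm=log(); capaxis("top",(.670,-.164),.274,"f_top"); capaxis("scene",(.670,-.164),.274,"f_scene")
p,d=optics.snapshot("scene"); cv2.imwrite("pics/fin.png",cv2.resize(p[140:270,200:420,::-1],(800,473),interpolation=cv2.INTER_CUBIC))
```

```text
t 66.0 q [ 0.4722  0.24   -0.7969  1.9373  0.1993  1.0441 -0.4825] p [0.4553 0.058  0.2905] w 0.0003 g 0.0 F [-0.0677  0.7034  0.6592]
x,y,z axes [ 0.071   0.9975 -0.0013] [ 0.9975 -0.071  -0.    ] [-0.0001 -0.0013 -1.    ]
top cap px [284. 138.] 46 rack-frame med [-42.3921 -72.8595  79.9968] ext [20.9498 15.4627 13.3637] max z 85.81444070555627
top cap px [267. 141.] 45 rack-frame med [-38.5377 -23.4418  79.1353] ext [20.1488 15.6029 13.0658] max z 85.41291323476989
top cap px [251. 147.] 46 rack-frame med [-42.7592  26.7583  82.1449] ext [21.4049 16.5952 13.4209] max z 85.9412066645216
top cap px [234. 148.] 45 rack-frame med [-35.4672  75.9923  78.3383] ext [23.4077 17.0836 55.2283] max z 82.87072937696043
scene cap px [274. 220.] 69 rack-frame med [-38.5701  77.9919  72.0263] ext [88.6794 52.5256 84.3315] max z 81.28164999910075
scene cap px [259. 222.] 65 rack-frame med [-43.2763  25.9957  76.9924] ext [90.7137 49.5776 86.913 ] max z 85.88215183865175
scene cap px [245. 227.] 74 rack-frame med [-39.8296 -22.7125  74.0012] ext [91.7902 44.9801 85.3656] max z 84.01878704571105
scene cap px [230. 230.] 71 rack-frame med [-41.9485 -73.3725  77.4656] ext [91.3746 41.7476 85.0314] max z 84.80006345274505
```

View pics/fin.png

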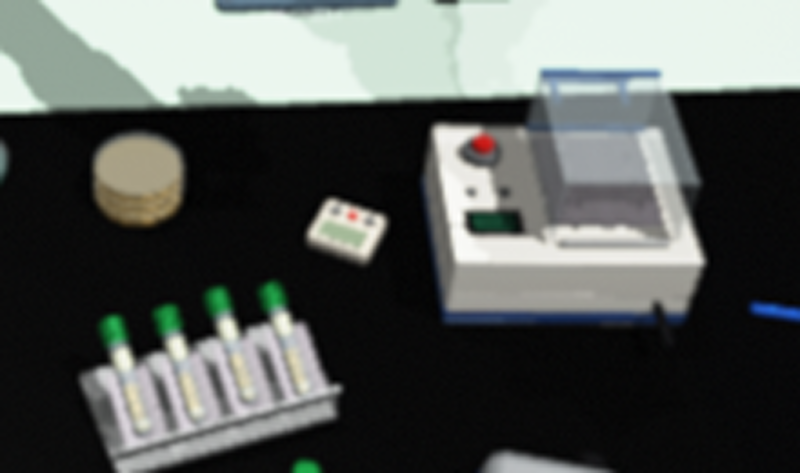

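The final view shows the four tubes lying in the rack, the hood shut, the button out again and the display dark. The bystanders are untouched and the arm is clear, so I'm handing in.

```bash
python3 -c "
from cell import manip
print(manip.sign_off())"
```

```text
the job is handed in; nothing more can be done
None
```

The job is handed in at about 66 s: all four tubes lie in the rack's troughs, cap high and foot within about 10 mm of the stop; the hood is shut, and the power button was pressed fully in and is out again.

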